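# Present a board carrier through the tester's guard slot

## Task

Swing the board tester's door wide open by its handle, at least about square to the front. Then take the board carrier out of the rack and pass it, contact tongue first, through the narrow upright slot in the guard plate until the tongue's tip is about 5 cm inside, and finish while still holding it there in the gripper, still and upright, clear of the slot's bottom edge, with the door left open. Leave the plain module in the rack and the other things on the bench where they are.

Things in the scene. Friction and masses are not known exactly. Their poses are not given: they have to be found in the camera images.
- tester: Board tester: grey benchtop cabinet fixed to the bench, 240 deep (x) x 240 wide (y) x 200 high, clear panel in its roof; a dark 12 mm wide line on the roof's front strip marks the slot's middle plane. Origin: centre of its underside; front faces -x (to the robot). Front wall: 12 mm aluminium guard plate with one upright slot, hidden by the door until that is opened.
- slot (a point): Centre of the slot's mouth on the guard plate's outer face, midway across the front, 128 above the bench. Slot 12 wide x 90 high, mouth chamfered 4 mm; free space for 140 behind the plate's outer face. Axes: x straight into the tester, y left along the front, z up.
- door (a joint): Tester's door: white upright panel 200 wide x 165 high x 12 thick, from 30 to 195 above the bench, 1 mm in front of the plate, on a vertical hinge at its left (+y) edge. Angle in rad: 0 shut, grows as the right edge swings out to the robot (clockwise from above), stop at 1.9. Starts shut or up to 0.2 ajar. Friction 0.12 N m keeps it where it is left; 0.5 kg.
- door_handle (a point): Centre of the door's handle, 157 above the bench: upright steel bar 12 in diameter, 63 long, with a 12 mm standoff at each end back to the door. Bar axis 40 out from the door's face, 175 from the hinge along the door. Can be pinched from above, a finger on either side along the door's width. Axes turn with the door: x from bar to door, y along the door to the hinge, z up.
- door_hinge (a point): Point on the door's vertical hinge axis at the height of the handle's centre; axes as the handle's.
- carrier: Board carrier: upright aluminium frame 150 long (x) x 10 thick (y) x 80 high with a green board of round circuits, on edge in one of the rack's grooves. A contact tongue 50 high x 5 thick stands out 10 at its +x end, which in the rack points away from the robot (within 0.3 rad). About 0.18 kg. Origin: centre of the frame's underside, below the centre of mass.
- tongue_tip (a point): Centre of the end face of the carrier's tongue: 85 along x from the carrier's origin, 40 above its underside. Axes as the carrier's.
- rack: Black rack fixed to the bench, 180 (x) x 160 (y), base 12 thick, on which carrier and module stand. Two grooves along x at y = -45 and +45, each between cheeks 120 long, 8 thick, 15 apart, up to 34 above the bench, with end stops up to 24. Origin: centre of its underside.
- module: Plain grey module, 110 long x 14 thick x 55 high, no tongue, on edge in the rack's other groove; to be left there. Origin: centre of its underside.
- bin: Grey open parts bin, 120 x 100 x 50 high, loose on the bench; leave alone. Origin: centre of its underside.
- driver: Screwdriver, 170 long, lying on the bench; leave alone. Origin: its underside, near mid length.
- spool: Small grey spool, 54 in diameter, 40 high, standing on the bench; leave alone. Origin: centre of its underside.

How it is judged (in metres and radians):
On the way, in this order (a step that is already met when the one before it is completed fails the run):
1. the door is swung open by at least 1.35 rad (value of joint door above 1.35 rad), for 0.2 s.
2. the carrier is held in the gripper with its tongue 35 to 70 mm inside the slot (x of tongue_tip in the frame of slot between 0.035 and 0.07 m and y of tongue_tip in the frame of slot between -0.02 and 0.02 m and z of tongue_tip in the frame of slot between -0.0035 and 0.008 m and contact force between carrier and the fingers above 2 N), for 0.2 s.
At the end, for the whole second after the job is handed in: Fingers hold the carrier (over 2 N), at rest, tongue tip 35 to 70 mm beyond the guard plate's outer face, at most 3.5 mm below and 8 mm above the slot centre (so off the bottom edge), upright within 0.1 rad, in line with the slot within 0.15 rad; door open more than 1.2 rad (all of step 2 and angle between carrier's own z axis and vertical below 0.1 rad and angle between the x axis of carrier and the x axis of slot, either way round below 0.15 rad and linear speed of carrier below 0.02 m/s and value of joint door above 1.2 rad); the arm keeps its last pose, push and grip.
It fails at once if the module is moved more than 30 mm (distance of module from where it was at the start of the episode above 0.03 m).
It fails at once if the bin is moved more than 30 mm (distance of bin from where it was at the start of the episode above 0.03 m).
It fails at once if the driver is moved more than 30 mm (distance of driver from where it was at the start of the episode above 0.03 m).
It fails at once if the spool is moved more than 30 mm (distance of spool from where it was at the start of the episode above 0.03 m).
It also fails if it takes over 67 s, if anything falls off the work surface, if the arm or the gripper's body presses on something with over 40 N, if the wrist force passes 120 N, or if a joint passes its speed limit or range.

## Robot

A 6-joint arm with a two-finger parallel gripper is mounted at the origin on the work surface. World frame = base frame: x ahead of the robot, y to its left, z up, the work surface at z = 0. Lengths are in mm, angles in rad, forces in N, time in s.
With the tool pointing down it reaches from about 250 to 850 mm from the base axis. Payload 12.5 kg.
Tool frame: the origin (TCP) lies at the very end of the fingers, on their centre line; the grasp point (between the pads) lies 19 mm behind it (bot.tcp_to_grasp is the distance from the TCP to the grasp point, in mm); z points along the fingers, x is the direction in which the jaws open and shut, and the axes are right-handed (so a half turn about z gives the same grasp; the last joint's range is limited). The gripper opens to 93 mm and grips with 3 to 60 N. Pads are 15 mm wide; open, the fingers measure 128 mm over their backs; the gripper's body (75 mm by 188 mm) begins 65 mm behind the grasp point.
Start: joints at [-1.241, 0.351, 1.652, -0, 1.139, -0.085], TCP at [221.671, -503.335, 185.433] pointing down, gripper open.
Joint ranges: [-2.75, 2.75], [-0.79, 2.1], [0.01, 2.65], [-1.57, 4.71], [0.07, 3.14], [-2.87, 2.87]. Speed limits (rad/s): [2.22, 2.22, 2.79, 3.14, 3.14, 3.14].

## Interface

Orientations are given as a unit quaternion [w, x, y, z].
In Python, from workcell import bot gives the robot as it stands. The module is installed in compiled form; this text tells all that it offers.
- The arm moves only by the shell command python3 -m handwheel 'ROWS'. ROWS is JSON, a list of rows, each a list of 7 numbers: the shift along the tool's x, y, z in m, then the turn, a rotation vector about the tool's x, y, z in degrees, then the closure, from 0 (fully open) to 1 (shut). A call has 1 to 8 rows; each row is the pose to reach, as a shift and turn from the pose commanded when the call began, along the tool's axes at that moment; what a row does not reach only later rows make up. A row lasts 1/10 s, in which the tool goes at most 50 mm and 8.59 degrees, less where a joint would pass 70% of its speed; a pose out of reach is approached as far as the arm can. A call with a gripper value outside its range is refused whole. The fingers move at their own pace and stop on an object; the grip force is fixed at half the most. Time passes only in rows, so rows that repeat a pose let the fingers close. It gives the time, the measured TCP pose, the force and the opening at its end, in the units of the state.
- bot.read_state(): the state, without advancing time (a new reading comes with each control period).
- bot.get_image(name): name is "scene" or "top" or "wrist"; returns (picture, depth): 480x640x3 uint8, red, green, blue; 480x640 float32, mm along the optical axis (not along the pixel's ray), 0 where there is no reading.
- bot.camera_info(name): a dict with "mtx" (3x3 intrinsics, pixels), "R" (3x3) and "t" (3): a world point X has camera coordinates R X + t. Camera axes: x right, y down, z forward; pixel columns grow to the right and rows downward; lengths in mm; the calibration is good to about 2 mm. The wrist camera is an equidistant fisheye: a pixel r from the principal point sees the ray r / f radians off the axis. A picture is of the moment at which its call begins: read the wrist's pose just before it. camera_info takes no time and is no camera call; for the wrist camera it gives the pose at the moment of the call.
- bot.sign_off(): hands the job in, once; it reports no verdict.
The state is a dict: "t": time; "joint_positions": joint angles; "qd": joint speeds; "effort": joint torques, N m; "eef_pos": TCP position; "eef_rot": TCP orientation; "ft_force": force on the tool from outside, world axes, zero at the start; "moment": the same for the moment, N m; "gripper_width": finger opening in mm.
Only numpy, scipy, OpenCV 4.12 (cv2) and the standard library are available. Lean on these libraries where they do the work, as an engineer would, in place of code of your own. Each camera call takes 0.05 s, during which the arm holds its last target.

## Working session

There is one attempt and no reset: what is moved stays moved. The work goes in short steps, Python scripts to look and compute and a shell command to move; the robot and the scene stay as the last step left them, time stands still between calls to the robot, and variables do not carry over. Pictures are saved under pics/ and viewed, and the job is handed in when it is done.

```bash
mkdir -p pics; ls; python3 - <<'E'
from workcell import bot
import cv2,numpy as np
s=bot.read_state();print({k:np.round(v,3).tolist() for k,v in s.items()})
for n in ("scene","top"):
    p,d=bot.get_image(n);cv2.imwrite(f"pics/{n}0.png",p[...,::-1]);np.savez(f"{n}0.npz",p=p,d=d)
    c=bot.camera_info(n);print(n,{k:np.round(v,3).tolist() for k,v in c.items()},(d>0).mean())
E
```

```text
pics
{'t': 0.0, 'joint_positions': [-1.241, 0.351, 1.652, -0.0, 1.139, -0.085], 'qd': [-0.001, -0.0, 0.001, 0.001, 0.001, -0.004], 'effort': [-0.001, -49.732, -28.525, 0.07, 0.026, -0.0], 'eef_pos': [221.541, -502.986, 184.899], 'eef_rot': [-0.0, 0.838, -0.546, -0.0], 'ft_force': [-0.123, 0.783, 0.317], 'moment': [-0.014, -0.043, 0.006], 'gripper_width': 92.987}
scene {'mtx': [[481.443, 0.0, 320.96], [0.0, 481.443, 237.365], [0.0, 0.0, 1.0]], 'R': [[0.356, 0.934, 0.019], [0.567, -0.2, -0.799], [-0.743, 0.295, -0.601]], 't': [-142.426, -265.854, 1360.81]} 0.9959016927083333
top {'mtx': [[506.125, 0.0, 322.29], [0.0, 506.125, 225.541], [0.0, 0.0, 1.0]], 'R': [[0.028, -1.0, -0.014], [-0.997, -0.027, -0.071], [0.07, 0.016, -0.997]], 't': [-64.081, 623.383, 1202.177]} 0.99587890625
```

View pics/scene0.png

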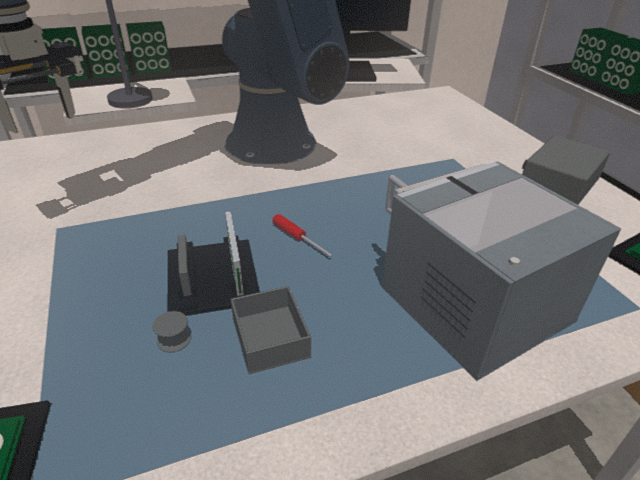

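View pics/top0.png

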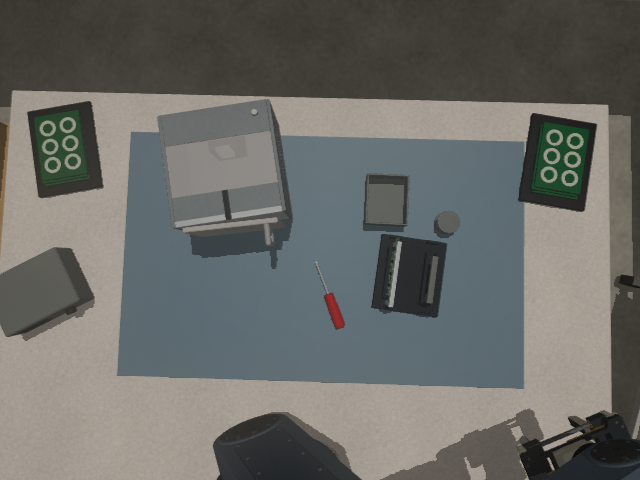

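Scene view: tester on the right (roof line ~(465,185)), handle at (392,195), rack with carrier (232,250) and module (183,265). Top view: tester roof's dark line at (227,205), handle at (268,232), carrier at (393,272), module at (430,278). I'll measure with heights from depth.

```bash
cat > h.py <<'E'
import numpy as np,cv2
from workcell import bot
def cloud(d,c):
    K=c["mtx"];v,u=np.mgrid[0:480,0:640]
    P=np.stack([(u-K[0,2])/K[0,0]*d,(v-K[1,2])/K[1,1]*d,d],-1)
    return (P-np.array(c["t"]))@np.array(c["R"])
def ray(u,v,c,z):
    K=np.array(c["mtx"]);R=np.array(c["R"]);t=np.array(c["t"])
    o=-R.T@t;r=R.T@np.linalg.inv(K)@[u,v,1];return o+r*(z-o[2])/r[2]
E
python3 - <<'E'
from h import *
f=np.load("top0.npz");p,d=f["p"],f["d"];c={k:np.array(v) for k,v in bot.camera_info("top").items()}
X=cloud(d,c);np.save("X.npy",X)
print("bench z",np.median(X[300:370,150:300,2]))
big=cv2.resize(p[90:340,140:460,::-1],None,fx=2.5,fy=2.5,interpolation=cv2.INTER_CUBIC);cv2.imwrite("pics/topz.png",big)
def comp(name,m):
    n,l,st,ce=cv2.connectedComponentsWithStats(m.astype(np.uint8))
    for i in range(1,n):
        if st[i,4]>25:
            q=X[l==i];r=cv2.minAreaRect(q[:,:2].astype(np.float32))
            print(name,st[i].tolist(),"mean",q.mean(0).round(1),"rect",np.round(r[0],1),np.round(r[1],1),round(r[2],1),"z",np.percentile(q[:,2],[5,50,95]).round(1))
z=X[...,2];reg=np.zeros(z.shape,bool);reg[90:345,100:500]=1
comp("roof",reg&(z>190)&(z<215))
comp("carr",reg&(z>75)&(z<110))
comp("mod",reg&(z>55)&(z<75))
comp("cheek",reg&(z>28)&(z<50))
comp("base",reg&(z>7)&(z<20))
comp("hand",reg&(z>165)&(z<192))
dark=(p.sum(-1)<150)&reg&(z>185);comp("line",dark)
E
```

```text
bench z 1.3564069261016076
roof [157, 99, 129, 147, 13680] mean [731.4 163.8 199.3] rect [707.3 160.7] [306.3 240.7] 10.4 z [195.2 199.4 202.9]
carr [281, 152, 7, 48, 49] mean [732.3  43.   91. ] rect [733.5  43.1] [115.3   1.1] 10.2 z [ 76.   92.  105.3]
carr [277, 201, 14, 17, 37] mean [647.9  36.6  91.4] rect [650.3  35.4] [21.9 44.8] 57.6 z [ 76.8  91.4 106.2]
carr [196, 227, 68, 9, 85] mean [601.  162.3  92.6] rect [600.7 165.1] [  1.5 157.1] 7.6 z [ 76.8  91.9 107.9]
carr [388, 237, 14, 70, 358] mean [ 516.7 -214.8   89.9] rect [ 520.8 -216. ] [ 10.8 158.1] 83.3 z [77.  91.  94.9]
mod [387, 251, 9, 55, 80] mean [ 506.8 -208.8   66.4] rect [ 504.8 -208.5] [  2.6 125.5] 83.0 z [56.6 67.2 73.3]
mod [426, 256, 13, 48, 337] mean [ 504.5 -303.5   65.8] rect [ 504.3 -304.6] [ 16.  109.8] 83.2 z [58.6 66.4 70.1]
cheek [367, 173, 43, 53, 278] mean [ 695.5 -217.1   42.6] rect [ 690.8 -199.4] [ 99.9 121.1] 89.0 z [30.2 45.9 49.6]
cheek [365, 187, 4, 37, 56] mean [ 676.2 -150.    44.8] rect [ 675.9 -150.4] [ 4.1 88. ] 88.5 z [33.8 47.  49.7]
cheek [438, 211, 22, 22, 394] mean [ 641.5 -346.
[... 487 characters left out ...]
.5  6. ] 3.2 z [ 7.7 10.  13.3]
base [372, 234, 75, 83, 3222] mean [ 511.5 -260.3   12. ] rect [ 511.5 -260.3] [160.9 181.1] 83.3 z [ 8.2 12.  15.9]
base [315, 261, 25, 48, 130] mean [484.8 -57.   15.6] rect [479.  -53.8] [126.7  26. ] 28.2 z [11.4 15.9 19.5]
hand [193, 205, 95, 22, 155] mean [624.9 122.6 179.8] rect [624.8 123.8] [ 14.3 198.5] 14.4 z [166.2 180.1 191.2]
hand [231, 222, 36, 7, 51] mean [609.3 104.5 181.9] rect [610.6 105.9] [ 8.8 76.4] 4.0 z [167.5 184.  191.7]
hand [210, 227, 20, 4, 26] mean [600.7 166.1 182. ] rect [601.6 167. ] [ 2.9 40.9] 7.8 z [169.2 182.7 191.4]
hand [187, 230, 22, 4, 29] mean [593.9 213.4 180.3] rect [594.1 213.4] [ 1.2 47.3] 7.8 z [168.  183.4 191.1]
```

View pics/topz.png

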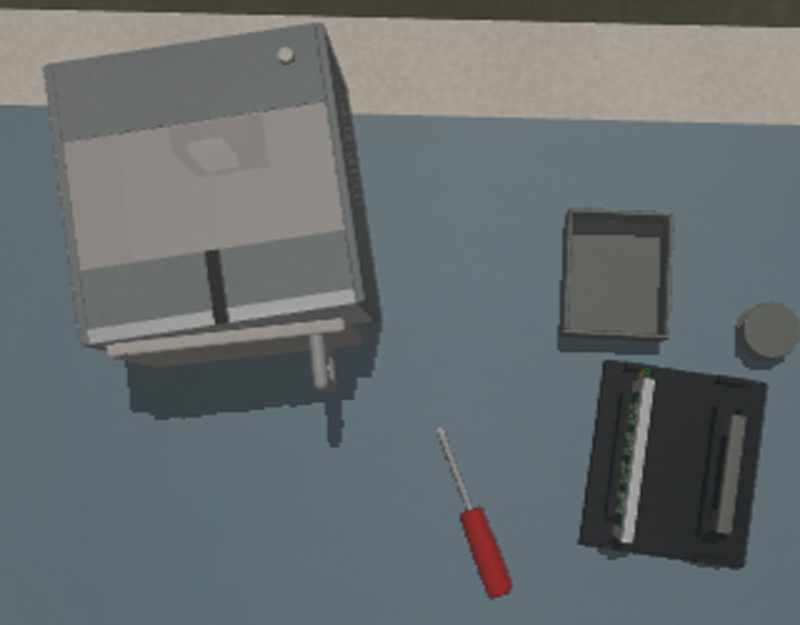

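```bash
cat > m.py <<'E'
from h import *
f=np.load("top0.npz");p,d=f["p"],f["d"];c={k:np.array(v) for k,v in bot.camera_info("top").items()}
X=np.load("X.npy");z=X[...,2]
def proj(m,zz): 
    v,u=np.nonzero(m);return np.array([ray(a,b,c,zz)[:2] for a,b in zip(u,v)])
def axis(q):
    mu=q.mean(0);w,V=np.linalg.eigh(np.cov((q-mu).T));a=V[:,1]
    if a[0]<0:a=-a
    s=(q-mu)@a
    return mu,np.arctan2(a[1],a[0]),s.min(),s.max()
reg=np.zeros(z.shape,bool);reg[180:222,215:240]=1
g=p.max(-1)
dark=reg&(g<60);print(dark.sum());q=proj(dark,200);print("line",axis(q))
# roof rect (z=200)
m=np.zeros(z.shape,np.uint8);m[95:232,150:295]=(z[95:232,150:295]>192)
m=cv2.morphologyEx(m,cv2.MORPH_OPEN,np.ones((7,7)))
q=proj(m>0,200);r=cv2.minAreaRect(q.astype(np.float32));print("roof",r)
# carrier bright top
reg=np.zeros(z.shape,bool);reg[236:312,380:405]=1
m=reg&(p.min(-1)>130);print(m.sum());print("carr",axis(proj(m,92)),cv2.minAreaRect(proj(m,92).astype(np.float32)))
v,u=np.nonzero(m);print(u.min(),u.max(),v.min(),v.max())
# base
m=np.zeros(z.shape,bool);m[225:325,360:455]=((z>7)&(z<125))[225:325,360:455]
# door top bright strip
reg=np.zeros(z.shape,bool);reg[212:236,180:282]=1
hs=cv2.cvtColor(p,cv2.COLOR_RGB2HSV)
for v in range(205,250,2): print(v,[tuple(p[v,u]) [0].item() for u in range(180,285,4)])
E
python3 m.py
```

```text
136
line (array([650.43989447, 151.13795359]), np.float64(0.18547196261257065), np.float64(-29.622873548340223), np.float64(30.310826528712237))
roof ((738.5261840820312, 165.7377471923828), (241.0813446044922, 240.18106079101562), 10.388805389404297)
254
carr (array([ 514.22604877, -215.03438975]), np.float64(-0.11899840894627613), np.float64(-72.4885166371576), np.float64(74.09382721926522)) ((515.0219116210938, -215.1362762451172), (8.694314956665039, 146.57154846191406), 83.26753997802734)
389 401 242 306
205 [106, 106, 107, 105, 106, 106, 106, 105, 106, 107, 105, 52, 52, 107, 107, 107, 109, 108, 108, 109, 107, 108, 107, 107, 107, 128, 98]
207 [105, 106, 106, 106, 106, 104, 105, 105, 106, 107, 105, 73, 52, 107, 107, 108, 107, 108, 108, 108, 108, 107, 135, 159, 158, 157, 103]
209 [106, 106, 106, 106, 107, 105, 106, 105, 106, 105, 104, 72, 51, 105, 108, 107, 107, 108, 110, 138, 159, 159, 159, 159, 158, 158, 104]
211 [105, 106, 105, 105, 105, 105, 104, 105, 105, 105, 105, 96, 52, 106, 108, 124, 149, 158, 159, 160, 159, 161, 160, 160, 159, 118, 57]
213 [104, 105, 106, 104, 105, 105, 
[... 1578 characters left out ...]
, 119, 59, 59, 59]
239 [94, 93, 95, 58, 59, 58, 58, 58, 59, 58, 59, 59, 59, 58, 58, 58, 60, 59, 60, 60, 60, 66, 133, 122, 59, 59, 59]
241 [93, 93, 94, 58, 58, 58, 58, 58, 58, 59, 59, 59, 58, 58, 58, 58, 59, 59, 59, 58, 59, 62, 135, 97, 59, 58, 97]
243 [94, 94, 94, 58, 58, 57, 58, 58, 58, 58, 58, 58, 59, 60, 58, 58, 58, 58, 59, 58, 59, 58, 128, 70, 58, 58, 99]
245 [93, 93, 94, 57, 58, 58, 58, 57, 59, 59, 59, 57, 58, 57, 58, 58, 59, 59, 59, 59, 58, 59, 85, 71, 58, 59, 99]
247 [93, 93, 94, 58, 58, 58, 58, 58, 57, 58, 58, 57, 58, 59, 58, 58, 58, 60, 59, 59, 58, 58, 58, 60, 59, 59, 98]
249 [93, 94, 94, 57, 57, 58, 57, 57, 58, 59, 58, 58, 58, 57, 58, 58, 58, 59, 57, 59, 58, 57, 58, 58, 59, 60, 98]
```

```bash
cat > m2.py <<'E'
from m import *
import sys
print("----")
# door top strip: per column, bright run below dark gap
pts=[];edges=[]
for u in range(182,280):
    col=p[205:236,u].min(-1).astype(int)
    b=col>115
    # find runs
    runs=[];s=None
    for i,x in enumerate(b):
        if x and s is None:s=i
        if not x and s is not None:runs.append((s+205,i-1+205));s=None
    edges.append((u,runs))
print(edges[::6])
big=cv2.resize(p[200:255,180:300,::-1],None,fx=6.6,fy=6.6,interpolation=cv2.INTER_NEAREST);cv2.imwrite("pics/doorz.png",big)
E
python3 m2.py | sed -n '/----/,$p'
```

```text
----
[(182, [(220, 225)]), (188, [(220, 225), (227, 231)]), (194, [(219, 224), (227, 230)]), (200, [(218, 223), (226, 230)]), (206, [(217, 222), (225, 229)]), (212, [(216, 221), (225, 228)]), (218, [(215, 220), (224, 228)]), (224, [(214, 219), (223, 227)]), (230, [(223, 226)]), (236, [(212, 217), (222, 226)]), (242, [(211, 217), (221, 225)]), (248, [(210, 216), (220, 224)]), (254, [(209, 215), (220, 223)]), (260, [(208, 214), (219, 223)]), (266, [(207, 213)]), (272, [(207, 212), (218, 221)]), (278, [(206, 211)])]
```

```bash
sleep 1
```

```text
(no output)
```

View pics/doorz.png

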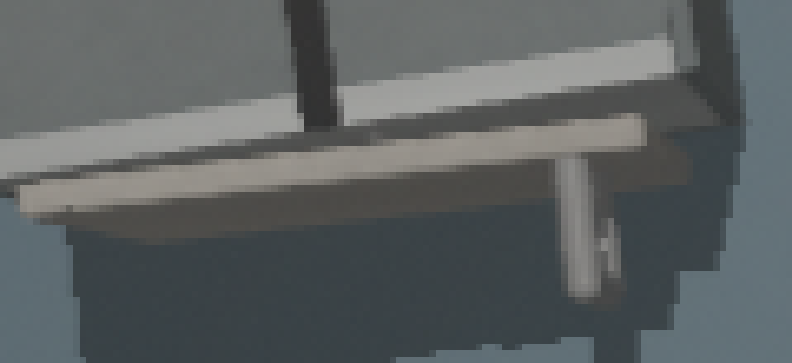

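The enlarged top view shows the door's top strip from (183,230.3) to (277.4,219.7), slightly ajar, and the handle bar's top near (268.3,242.5).

```bash
python3 - <<'E'
from h import *
c={k:np.array(v) for k,v in bot.camera_info("top").items()}
L=ray(183.2,230,c,195);R=ray(277.6,219.8,c,195);B=ray(268.3,242.6,c,188.5)
e=(L-R)[:2];print(L,R,np.linalg.norm(e));a=np.arctan2(-e[0],e[1]);print("door yaw",a)
print("handle",B)
yaw=np.array([np.cos(a),np.sin(a)]);yy=np.array([-np.sin(a),np.cos(a)])
H=L[:2]; print("handle rel L in door axes",(B[:2]-H)@yaw,(B[:2]-H)@yy)
t=0.183;s=np.array([620.5,145.]);ex=np.array([np.cos(t),np.sin(t)]);ey=np.array([-ex[1],ex[0]])
for q in (L,R,B): print((q[:2]-s)@ex,(q[:2]-s)@ey)
for u,v in ((227.6,216.8),(216,213),(182,222.5),(278,208.8)): 
    q=ray(u,v,c,200);print("plate",((q[:2]-s)@ex,(q[:2]-s)@ey))
f=np.load("scene0.npz");cv2.imwrite("pics/sz.png",cv2.resize(f["p"][150:290,360:500,::-1],None,fx=4,fy=4,interpolation=cv2.INTER_CUBIC))
E
```

```text
[595.53677532 239.47228885 195.        ] [622.11034641  43.5017065  195.        ] 197.76406100816354
door yaw 0.13477774191025593
handle [574.41926531  61.96710534 188.5       ]
handle rel L in door axes -44.77738423183789 -173.0578668058838
-7.3542982445270475 97.43762232378106
-16.88723220728469 -100.09654433227449
-60.421637384761844 -73.26064046358293
plate (np.float64(4.9366808876360695), np.float64(1.0586320328495005))
plate (np.float64(16.52697549854853), np.float64(23.780896233675282))
plate (np.float64(7.944978857866032), np.float64(96.41387947702162))
plate (np.float64(5.115414810556137), np.float64(-104.75008716525129))
```

View pics/sz.png

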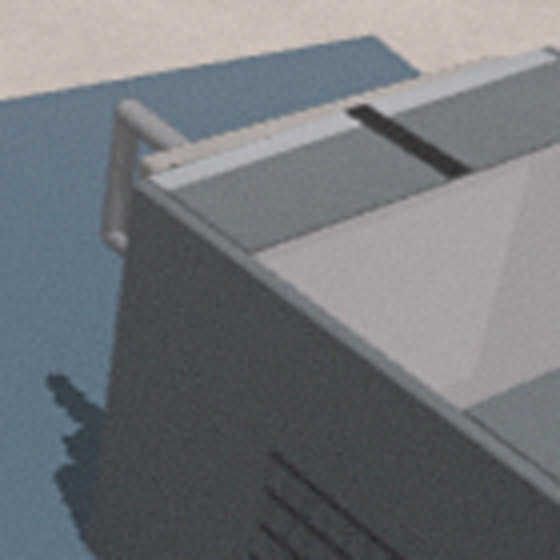

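```bash
cat >> h.py <<'E'
from scipy.spatial.transform import Rotation as Ro
def cur():
    s=bot.read_state();q=s["eef_rot"];return np.array(s["eef_pos"]),Ro.from_quat([q[1],q[2],q[3],q[0]])
def down(yaw): # tool pointing down, tool x at world yaw
    c,s=np.cos(yaw),np.sin(yaw);return Ro.from_matrix(np.array([[c,s,0],[s,-c,0],[0,0,-1.]]))
def rel(p,yaw,p0=None,R0=None):
    if p0 is None:p0,R0=cur()
    d=R0.inv().apply(np.array(p)-p0);r=(R0.inv()*down(yaw)).as_rotvec(degrees=True)
    return np.round(d/1000,4).tolist(),np.round(r,2).tolist()
E
python3 - <<'E'
from h import *
p,R=cur();y0=np.arctan2(*R.as_matrix()[[1,0],0]);print(y0)
print(rel([400,-200,340],y0+np.radians(68)),)
E
```

```text
-1.1560201587168548
([-0.2056, -0.2854, -0.1548], [-0.04, 0.05, -68.0])
```

```bash
python3 -m handwheel '[[0,0,-0.05,0,0,-8,0],[-0.02,-0.03,-0.09,0,0,-16,0],[-0.05,-0.07,-0.12,0,0,-25,0],[-0.08,-0.11,-0.15,0,0,-33,0],[-0.11,-0.155,-0.155,0,0,-42,0],[-0.14,-0.195,-0.155,0,0,-50,0],[-0.17,-0.24,-0.155,0,0,-59,0],[-0.205,-0.285,-0.155,0,0,-67,0]]'
python3 - <<'E'
from h import *
p,R=cur();y0=np.arctan2(*R.as_matrix()[[1,0],0]);print(p,y0)
print(rel([574-40,62-10,330],1.705))
E
```

```text
t: 0.9
eef_pos: [383.9, -228.4, 340.3]
eef_rot: [0.0, 1.0, 0.01, 0.0]
ft_force: [1.1, -0.2, -1.3]
gripper_width: 92.9
[ 383.88123638 -228.3699994   340.32502213] 0.019219358144094697
([0.1555, -0.2774, 0.0103], [0.02, -0.0, -96.59])
```

```bash
python3 -m handwheel '[[0.018,-0.03,0,0,0,-8,0],[0.036,-0.06,0,0,0,-16,0],[0.054,-0.09,0,0,0,-25,0],[0.072,-0.12,0,0,0,-33,0],[0.09,-0.15,0,0,0,-42,0],[0.108,-0.18,0,0,0,-50,0],[0.126,-0.21,0,0,0,-59,0],[0.14,-0.24,0,0,0,-67,0]]'
python3 -m handwheel '[[0,0,0,0,0,-8,0],[0,0,0,0,0,-16,0],[0,0,0,0,0,-25,0],[0,0,0,0,0,-27,0],[0,0,0,0,0,-27,0]]'
python3 - <<'E'
from h import *
p,R=cur();y0=np.arctan2(*R.as_matrix()[[1,0],0]);print(p,y0)
pic,d=bot.get_image("wrist");cv2.imwrite("pics/w1.png",pic[...,::-1]);np.savez("w1.npz",p=pic,d=d,**bot.camera_info("wrist"))
print(bot.camera_info("wrist"),(d>0).mean())
print(rel([574,62,330],1.705))
E
```

```text
t: 1.7
eef_pos: [520.6, 13.0, 339.8]
eef_rot: [-0.0, 0.828, 0.56, -0.0]
ft_force: [-0.2, -0.3, -0.2]
gripper_width: 92.8
t: 2.2
eef_pos: [519.9, 11.7, 339.9]
eef_rot: [-0.0, 0.677, 0.736, -0.0]
ft_force: [-0.5, -0.2, 0.2]
gripper_width: 93.1
[519.92733483  11.65426485 339.91593199] 1.6545018376672451
{'mtx': array([[371.64829954,   0.        , 329.72140307],
       [  0.        , 371.64829954, 234.84814502],
       [  0.        ,   0.        ,   1.        ]]), 'R': array([[-8.16151860e-02,  9.96663796e-01, -4.88080711e-04],
       [ 9.58285151e-01,  7.86069903e-02,  2.74791757e-01],
       [ 2.73913362e-01,  2.19594598e-02, -9.61503641e-01]]), 't': array([  31.58693538, -574.31895101,  397.02531979])} 0.9944856770833334
([0.0458, 0.058, 0.0099], [-0.03, -0.01, -3.0])
```

View pics/w1.png

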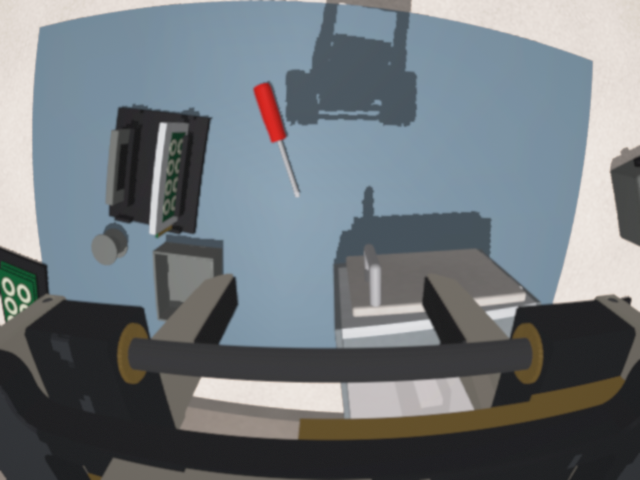

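```bash
cat >> h.py <<'E'
def wray(u,v,c,z):
    K=np.array(c["mtx"]);R=np.array(c["R"]);t=np.array(c["t"])
    x,y=(u-K[0,2])/K[0,0],(v-K[1,2])/K[1,1];th=np.hypot(x,y);k=np.sin(th)/th
    r=R.T@np.array([x*k,y*k,np.cos(th)]);o=-R.T@t
    return o+r*(z-o[2])/r[2]
def wproj(X,c):
    K=np.array(c["mtx"]);P=np.array(c["R"])@np.array(X)+np.array(c["t"])
    th=np.arctan2(np.hypot(P[0],P[1]),P[2]);k=th/np.hypot(P[0],P[1]);return K[0,0]*P[0]*k+K[0,2],K[1,1]*P[1]*k+K[1,2]
E
python3 - <<'E'
from h import *
f=np.load("w1.npz");p=f["p"]
cv2.imwrite("pics/w1z.png",cv2.resize(p[220:340,320:480,::-1],None,fx=5,fy=5,interpolation=cv2.INTER_NEAREST))
print(-f["R"].T@f["t"])
for z in (188.5,125.5): print(wproj([574.4,62,z],f))
print(wproj([595.4,240.5,195],f),wproj([622,43.5,195],f))
E
```

```text
[444.18875627   4.94546772 539.57482121]
(np.float64(375.4301987858805), np.float64(267.14578041039465))
(np.float64(369.22619923978135), np.float64(248.0167060830205))
(np.float64(525.89688414337), np.float64(295.42347021276225)) (np.float64(352.86466925001025), np.float64(310.5171165676637))
```

View pics/w1z.png

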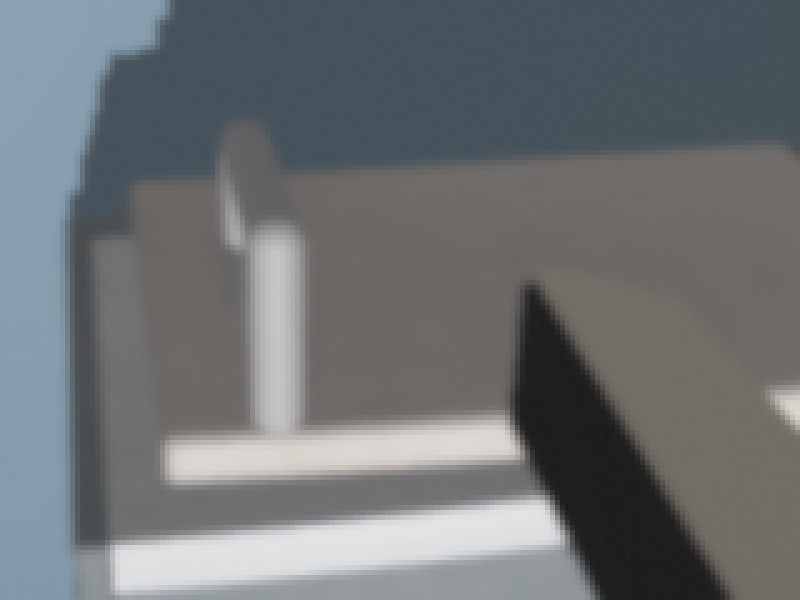

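The wrist view has the bar's top corner at (375,267) and its foot at (369,246), matching the top-camera estimate (574,62). Going over it and down.

```bash
python3 -m handwheel '[[0.023,0.029,0.005,0,0,-1.5,0],[0.046,0.058,0.01,0,0,-3,0],[0.046,0.058,0.04,0,0,-3,0],[0.046,0.058,0.075,0,0,-3,0],[0.046,0.058,0.11,0,0,-3,0],[0.046,0.058,0.12,0,0,-3,0],[0.046,0.058,0.12,0,0,-3,0]]'
python3 - <<'E'
from h import *
p,R=cur();y0=np.arctan2(*R.as_matrix()[[1,0],0]);print(p,y0)
pic,d=bot.get_image("wrist");cv2.imwrite("pics/w2.png",pic[...,::-1])
print(rel([574.4,62,145],1.705))
E
```

```text
t: 2.95
eef_pos: [573.6, 62.2, 219.5]
eef_rot: [-0.001, 0.658, 0.753, -0.001]
ft_force: [0.1, -0.4, 0.1]
gripper_width: 93.0
[573.58876911  62.19515604 219.49542667] 1.705337968504241
([-0.0002, -0.0001, 0.0761], [0.03, 0.0, 0.03])
```

View pics/w2.png

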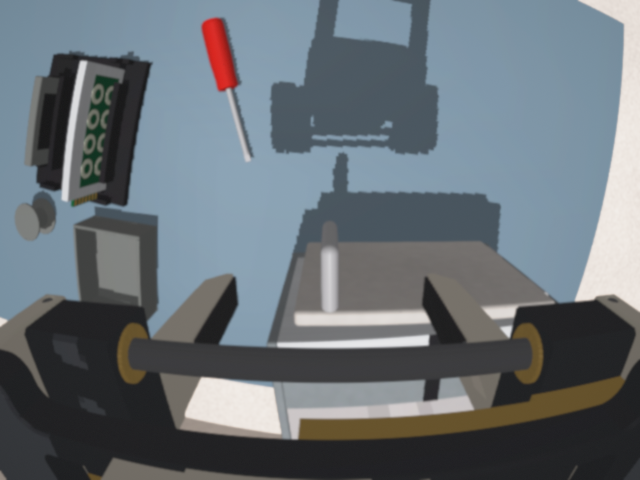

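The bar (330,265) sits centred between the fingers. I'll descend and close.

```bash
python3 -m handwheel '[[0,0,0.025,0,0,0,0],[0,0,0.05,0,0,0,0],[0,0,0.074,0,0,0,0],[0,0,0.074,0,0,0,0],[0,0,0.074,0,0,0,1],[0,0,0.074,0,0,0,1],[0,0,0.074,0,0,0,1],[0,0,0.074,0,0,0,1]]'
python3 -m handwheel '[[0,0,0,0,0,0,1],[0,0,0,0,0,0,1]]'
python3 - <<'E'
from h import *
p,R=cur();print(p,np.arctan2(*R.as_matrix()[[1,0],0]),bot.read_state()["moment"])
E
```

```text
t: 3.8
eef_pos: [574.5, 62.3, 147.2]
eef_rot: [0.001, 0.658, 0.753, 0.0]
ft_force: [0.7, -0.2, 0.1]
gripper_width: 65.3
t: 4.0
eef_pos: [574.1, 62.3, 146.4]
eef_rot: [0.0, 0.658, 0.753, 0.0]
ft_force: [0.1, 0.0, 0.7]
gripper_width: 49.2
[574.10640147  62.296408   146.41550791] 1.706380942443314 [ 0.11254635 -0.13660295 -0.01769879]
```

```bash
python3 -m handwheel '[[0,0,0,0,0,0,1],[0,0,0,0,0,0,1],[0,0,0,0,0,0,1],[0,0,0,0,0,0,1],[0,0,0,0,0,0,1],[0,0,0,0,0,0,1]]'
cat > arc.py <<'E'
from h import *
import sys
# rows for door arc from the angle a0 (rad, about hinge) ; args: start, step deg, n, hinge x y
a0=1.705-np.pi/2
hx,hy=float(sys.argv[1]),float(sys.argv[2])
p,R=cur();y=np.arctan2(*R.as_matrix()[[1,0],0]);print(p,y)
d=p[:2]-[hx,hy];print("r",np.hypot(*d))
for i in range(1,9):
    a=-np.radians(float(sys.argv[3]))*i;c,s=np.cos(a),np.sin(a)
    q=[hx+c*d[0]-s*d[1],hy+s*d[0]+c*d[1],p[2]]
    r=rel(q,y+a,p,down(y));print(np.round(r[0],3).tolist()+np.round(r[1],1).tolist(),np.round(q))
E
python3 arc.py 595.4 240.5 4
```

```text
t: 4.6
eef_pos: [574.0, 62.0, 146.2]
eef_rot: [0.0, 0.658, 0.753, -0.0]
ft_force: [-0.0, -2.3, -0.7]
gripper_width: 11.2
[574.00365185  62.01847289 146.18895952] 1.7063313588775961
r 179.75944824814573
[0.004, -0.012, 0.0, 0.0, 0.0, 4.0] [562.  64. 146.]
[0.008, -0.024, 0.0, 0.0, 0.0, 8.0] [549.  67. 146.]
[0.013, -0.035, 0.0, 0.0, 0.0, 12.0] [537.  70. 146.]
[0.019, -0.046, 0.0, 0.0, 0.0, 16.0] [526.  75. 146.]
[0.026, -0.057, 0.0, 0.0, 0.0, 20.0] [514.  80. 146.]
[0.034, -0.067, 0.0, 0.0, 0.0, 24.0] [503.  86. 146.]
[0.042, -0.076, 0.0, 0.0, 0.0, 28.0] [493.  93. 146.]
[0.05, -0.085, 0.0, 0.0, 0.0, 32.0] [483. 100. 146.]
```

```bash
python3 -m handwheel '[[0.004,-0.012,0,0,0,4,1],[0.008,-0.024,0,0,0,8,1],[0.013,-0.035,0,0,0,12,1],[0.019,-0.046,0,0,0,16,1],[0.026,-0.057,0,0,0,20,1],[0.034,-0.067,0,0,0,24,1],[0.042,-0.076,0,0,0,28,1],[0.050,-0.085,0,0,0,32,1]]'
python3 arc.py 595.4 240.5 4
```

```text
t: 5.4
eef_pos: [484.5, 102.6, 146.2]
eef_rot: [-0.0, 0.841, 0.541, 0.003]
ft_force: [16.3, 18.0, -15.5]
gripper_width: 10.9
[484.48359432 102.56742471 146.23170587] 1.1443320427864005
r 176.99673549465027
[0.004, -0.012, 0.0, 0.0, 0.0, 4.0] [475. 111. 146.]
[0.008, -0.023, 0.0, 0.0, 0.0, 8.0] [466. 119. 146.]
[0.013, -0.035, 0.0, 0.0, 0.0, 12.0] [458. 129. 146.]
[0.019, -0.046, 0.0, 0.0, 0.0, 16.0] [451. 138. 146.]
[0.025, -0.056, 0.0, 0.0, 0.0, 20.0] [444. 149. 146.]
[0.033, -0.066, 0.0, 0.0, 0.0, 24.0] [438. 160. 146.]
[0.041, -0.075, 0.0, 0.0, 0.0, 28.0] [433. 171. 146.]
[0.049, -0.084, 0.0, 0.0, 0.0, 32.0] [428. 182. 146.]
```

```bash
python3 -m handwheel '[[0.007,-0.011,0,0,0,4,1],[0.011,-0.023,0,0,0,8,1],[0.016,-0.034,0,0,0,12,1],[0.022,-0.045,0,0,0,16,1],[0.028,-0.055,0,0,0,20,1],[0.036,-0.065,0,0,0,24,1],[0.044,-0.074,0,0,0,28,1],[0.052,-0.083,0,0,0,32,1]]'
python3 arc.py 595.4 240.5 4
```

```text
t: 6.2
eef_pos: [429.2, 182.6, 146.2]
eef_rot: [-0.0, 0.957, 0.289, 0.001]
ft_force: [9.0, 3.8, -9.5]
gripper_width: 10.8
[429.24613967 182.61982419 146.21054591] 0.5867099652936981
r 175.946639792425
[0.004, -0.012, 0.0, 0.0, 0.0, 4.0] [426. 194. 146.]
[0.008, -0.023, 0.0, 0.0, 0.0, 8.0] [423. 206. 146.]
[0.013, -0.034, 0.0, 0.0, 0.0, 12.0] [421. 218. 146.]
[0.019, -0.045, 0.0, 0.0, 0.0, 16.0] [420. 231. 146.]
[0.025, -0.056, 0.0, 0.0, 0.0, 20.0] [419. 243. 146.]
[0.032, -0.066, 0.0, 0.0, 0.0, 24.0] [420. 255. 146.]
[0.04, -0.075, 0.0, 0.0, 0.0, 28.0] [422. 267. 146.]
[0.049, -0.084, 0.0, 0.0, 0.0, 32.0] [424. 279. 146.]
```

```bash
python3 -m handwheel '[[0.005,-0.012,0,0,0,4,1],[0.009,-0.023,0,0,0,8,1],[0.014,-0.034,0,0,0,12,1],[0.020,-0.045,0,0,0,16,1],[0.026,-0.056,0,0,0,20,1],[0.033,-0.066,0,0,0,24,1],[0.041,-0.075,0,0,0,28,1],[0.050,-0.084,0,0,0,32,1]]'
python3 -m handwheel '[[0,0,0,0,0,0,1],[0,0,0,0,0,0,1],[0,0,0,0,0,0,0],[0,0,0,0,0,0,0],[0,0,0,0,0,0,0],[0,0,0,0,0,0,0],[0,0,0,0,0,0,0],[0,0,0,0,0,0,0]]'
python3 - <<'E'
from h import *
p,R=cur();print(p,np.arctan2(*R.as_matrix()[[1,0],0]))
pic,d=bot.get_image("top");cv2.imwrite("pics/t2.png",pic[...,::-1])
pic,d=bot.get_image("wrist");cv2.imwrite("pics/w3.png",pic[...,::-1])
E
```

```text
t: 7.0
eef_pos: [423.0, 280.1, 146.2]
eef_rot: [-0.0, 1.0, 0.014, -0.001]
ft_force: [-1.5, 0.4, 0.6]
gripper_width: 10.8
t: 7.8
eef_pos: [423.7, 279.4, 146.2]
eef_rot: [0.0, 1.0, 0.015, 0.0]
ft_force: [0.0, 0.4, 0.4]
gripper_width: 54.6
[423.65784898 279.35613151 146.19618544] 0.030793685002369727
```

View pics/t2.png

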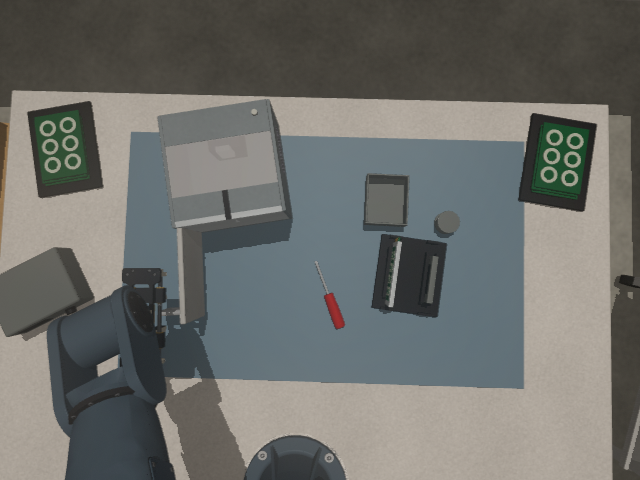

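View pics/w3.png

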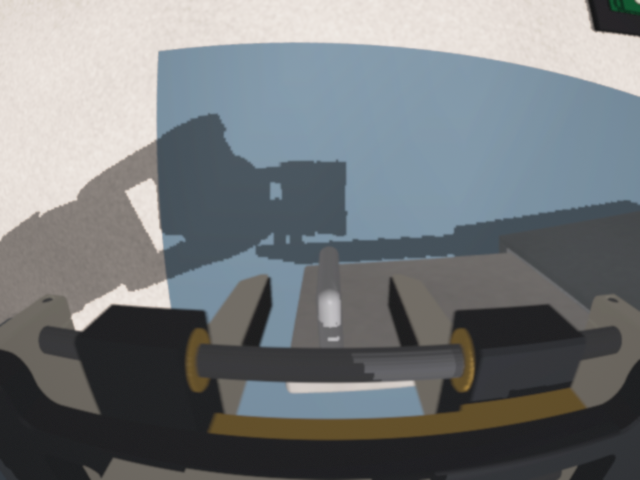

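Door stands open roughly square-plus (its panel runs straight toward the robot at u≈190, v 228–322), and the fingers are open clear of the bar (330,300). I'll rise and look at the slot on the way.

```bash
python3 -m handwheel '[[0,0,0,0,0,0,0],[0,0,0,0,0,0,0],[0,0,0,0,0,0,0],[0,0,-0.03,0,0,0,0],[0,0,-0.06,0,0,0,0],[0,0,-0.1,0,0,0,0],[0,0,-0.14,0,0,0,0],[0,0.03,-0.15,0,0,0,0]]'
python3 -m handwheel '[[0,0.05,0,0,0,0,0],[0,0.1,0,0,0,0,0],[-0.01,0.15,0,0,0,0,0],[-0.01,0.2,0,0,0,0,0],[-0.01,0.21,0,0,0,0,0],[-0.01,0.21,0,0,0,0,0]]'
python3 - <<'E'
from h import *
p,R=cur();print(p,np.arctan2(*R.as_matrix()[[1,0],0]))
c=bot.camera_info("wrist");pic,d=bot.get_image("wrist");cv2.imwrite("pics/w4.png",pic[...,::-1]);np.savez("w4.npz",p=pic,d=d,**c)
E
```

```text
t: 8.7
eef_pos: [425.7, 251.3, 300.3]
eef_rot: [-0.002, 1.0, 0.017, 0.003]
ft_force: [-0.2, -0.9, 0.2]
gripper_width: 92.9
t: 9.3
eef_pos: [421.1, 38.1, 296.4]
eef_rot: [-0.0, 1.0, 0.014, 0.0]
ft_force: [0.9, 0.1, -0.5]
gripper_width: 93.0
[421.09206541  38.09463716 296.35498126] 0.02780655030389231
```

View pics/w4.png

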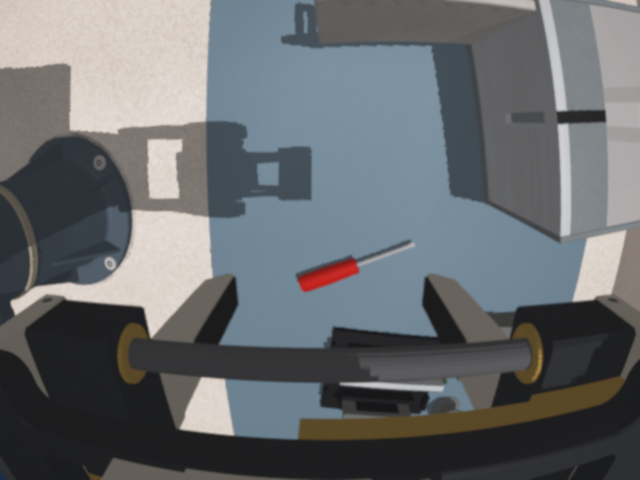

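```bash
python3 - <<'E'
from h import *
f=np.load("w4.npz");p=f["p"]
cv2.imwrite("pics/w4z.png",cv2.resize(p[80:160,490:620,::-1],None,fx=6,fy=6,interpolation=cv2.INTER_CUBIC))
t=0.183;ex=np.array([np.cos(t),np.sin(t),0]);ey=np.array([-ex[1],ex[0],0]);s=np.array([620.5,145.,128])
for y in (-6,6):
  for z in (83,173): print(y,z,wproj(s+ey*y+[0,0,z-128],f))
for x in (0,60): print("line",wproj(s+ex*x+[0,0,72],f))
g=p.max(-1).astype(int)
for u in range(505,605,6): print(u,g[106:130,u].tolist())
E
```

```text
-6 83 (np.float64(502.0213395395451), np.float64(122.26561493910228))
-6 173 (np.float64(541.4549650555471), np.float64(122.43488854453764))
6 83 (np.float64(500.921008254963), np.float64(112.23875228140972))
6 173 (np.float64(540.2560827869872), np.float64(110.09782920222442))
line (np.float64(556.0131007672479), np.float64(116.11753999568853))
line (np.float64(603.1399653958991), np.float64(114.59905951992634))
505 [98, 98, 98, 98, 99, 99, 100, 104, 106, 106, 106, 106, 105, 105, 104, 104, 104, 102, 100, 99, 100, 99, 99, 99]
511 [98, 98, 98, 97, 98, 97, 94, 90, 89, 89, 89, 92, 92, 94, 95, 98, 99, 100, 101, 100, 99, 98, 97, 98]
517 [97, 96, 97, 96, 96, 94, 89, 81, 77, 76, 77, 77, 77, 77, 77, 79, 86, 94, 99, 99, 99, 98, 97, 97]
523 [97, 98, 98, 97, 96, 93, 85, 79, 77, 76, 77, 77, 77, 77, 77, 79, 85, 93, 98, 99, 99, 98, 98, 98]
529 [97, 98, 97, 97, 95, 91, 84, 79, 77, 77, 77, 77, 78, 78, 78, 79, 86, 93, 98, 98, 98, 97, 97, 96]
535 [98, 98, 97, 97, 95, 89, 83, 78, 77, 77, 76, 76, 76, 75, 76, 78, 84, 92, 98, 99, 98, 98, 97, 97]
541 [98, 98, 98, 96, 93, 87, 81, 77, 77, 76, 76, 76, 77, 77,
[... 442 characters left out ...]
73, 197, 204, 204, 204, 204]
571 [133, 133, 130, 116, 89, 59, 45, 42, 41, 42, 42, 42, 42, 42, 42, 45, 62, 92, 119, 133, 137, 138, 138, 138]
577 [137, 137, 136, 125, 99, 65, 46, 41, 41, 41, 41, 41, 42, 41, 42, 47, 71, 106, 129, 137, 138, 138, 138, 138]
583 [135, 134, 131, 118, 90, 59, 43, 41, 42, 42, 41, 41, 40, 41, 43, 54, 82, 113, 130, 135, 136, 136, 136, 137]
589 [135, 134, 129, 111, 79, 51, 41, 40, 40, 40, 39, 40, 39, 40, 42, 56, 85, 113, 130, 135, 136, 136, 137, 137]
595 [136, 135, 130, 114, 83, 54, 41, 40, 40, 40, 41, 40, 39, 41, 43, 59, 90, 118, 133, 136, 136, 136, 136, 137]
601 [134, 133, 129, 114, 83, 54, 41, 39, 39, 41, 40, 41, 40, 41, 46, 69, 101, 125, 134, 136, 135, 136, 136, 137]
```

View pics/w4z.png

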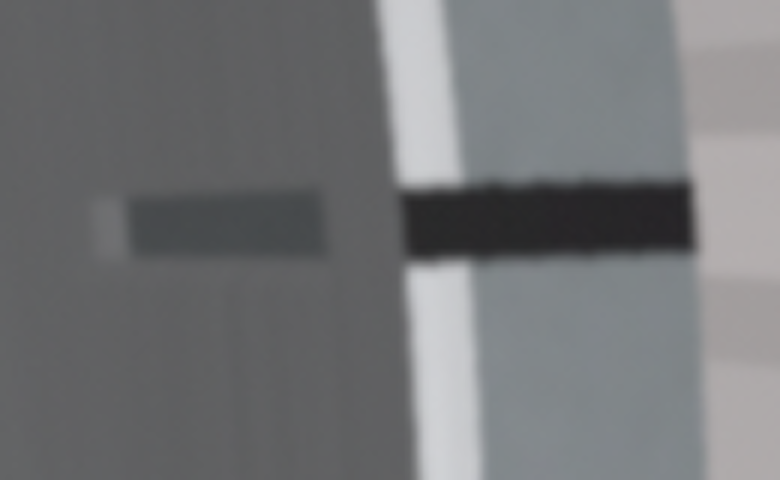

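The wrist view shows the slot (510–544, ~117) within 1 mm of my estimate, yaw ≈0.18. Now to the carrier, with the camera on the far (tongue) side.

```bash
python3 -m handwheel '[[0.01,0.035,0,0,0,8,0],[0.02,0.07,0,0,0,16,0],[0.03,0.105,0,0,0,25,0],[0.045,0.14,0,0,0,33,0],[0.055,0.175,0,0,0,42,0],[0.065,0.21,0,0,0,50,0],[0.078,0.24,0,0,0,59,0],[0.087,0.256,0,0,0,67,0]]'
python3 -m handwheel '[[0,0,0.02,0,0,8,0],[0,0,0.04,0,0,16,0],[0,0,0.06,0,0,25,0],[0,0,0.06,0,0,31,0],[0,0,0.06,0,0,31,0],[0,0,0.06,0,0,31,0]]'
python3 - <<'E'
from h import *
p,R=cur();print(p,np.arctan2(*R.as_matrix()[[1,0],0]))
c=bot.camera_info("wrist");pic,d=bot.get_image("wrist");cv2.imwrite("pics/w5.png",pic[...,::-1]);np.savez("w5.npz",p=pic,d=d,**c)
t=-.118;ex=np.array([np.cos(t),np.sin(t),0]);ey=np.array([-ex[1],ex[0],0]);s=np.array([515,-215.1,92])
for x in (75,-75):
  for y in (-5,5): print(x,y,np.round(wproj(s+ex*x+ey*y,c),1))
print(rel([515,-215.1,150],-.118-np.pi/2))
E
```

```text
t: 10.15
eef_pos: [517.3, -214.1, 295.6]
eef_rot: [-0.0, 0.841, -0.541, -0.0]
ft_force: [-1.0, 0.3, -0.6]
gripper_width: 92.8
t: 10.75
eef_pos: [516.7, -212.8, 236.4]
eef_rot: [0.0, -0.669, 0.743, -0.0]
ft_force: [-0.7, -0.1, 0.3]
gripper_width: 93.1
[ 516.6866972  -212.76359548  236.39908177] -1.674594016999502
75 -5 [338.4 135.1]
75 5 [327.5 134.9]
-75 -5 [335.5 287.3]
-75 5 [325.6 287.2]
([0.0022, 0.0014, 0.0866], [-0.04, -0.01, 0.78])
```

View pics/w5.png

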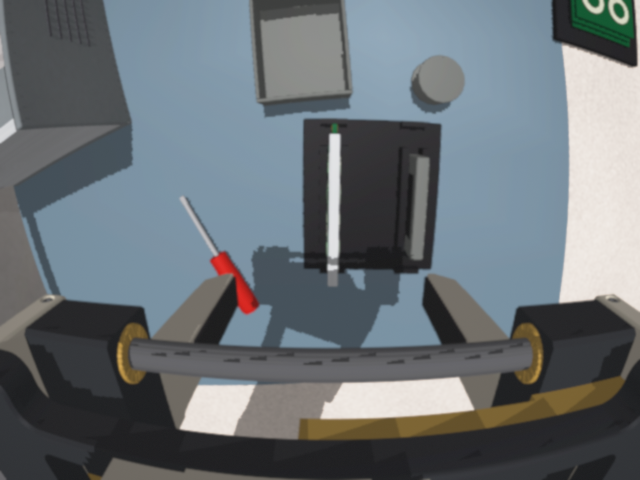

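```bash
python3 - <<'E'
from h import *
f=np.load("w5.npz");p=f["p"];g=p.min(-1)
m=np.zeros(g.shape,bool);m[125:295,318:352]=g[125:295,318:352]>140
v,u=np.nonzero(m)
q=np.array([wray(a,b,f,92)[:2] for a,b in zip(u,v)])
r=cv2.minAreaRect(q.astype(np.float32));print(m.sum(),r,q.mean(0));
w,V=np.linalg.eigh(np.cov(q.T));print(np.arctan2(*(V[::-1,1]*np.sign(V[0,1]))))
print([ (vv,u[v==vv].min(),u[v==vv].max()) for vv in range(130,290,10) if (v==vv).any()])
print(rel([514.7,-215.9,150],-.118-np.pi/2))
E
```

```text
1470 ((524.625732421875, -217.7303009033203), (11.107295036315918, 132.28744506835938), 83.41650390625) [ 529.35619657 -218.25146386]
-0.11527910281518743
[(140, np.int64(329), np.int64(339)), (150, np.int64(329), np.int64(339)), (160, np.int64(329), np.int64(339)), (170, np.int64(328), np.int64(339)), (180, np.int64(329), np.int64(339)), (190, np.int64(329), np.int64(339)), (200, np.int64(329), np.int64(339)), (210, np.int64(328), np.int64(338)), (220, np.int64(328), np.int64(339)), (230, np.int64(328), np.int64(338)), (240, np.int64(328), np.int64(338)), (250, np.int64(328), np.int64(338)), (270, np.int64(328), np.int64(334))]
([0.003, 0.0016, 0.0866], [-0.04, -0.01, 0.78])
```

```bash
python3 - <<'E'
from h import *
print(rel([515,-216.4,58],-.117-np.pi/2))
E
python3 -m handwheel '[[0.002,0.001,0.03,0,0,0.8,0],[0.0035,0.0015,0.06,0,0,0.8,0],[0.0035,0.0015,0.09,0,0,0.8,0],[0.0035,0.0015,0.12,0,0,0.8,0],[0.0035,0.0015,0.14,0,0,0.8,0],[0.0035,0.0015,0.14,0,0,0.8,0]]'
python3 - <<'E'
from h import *
p,R=cur();print(p,np.arctan2(*R.as_matrix()[[1,0],0]))
print(rel([515,-216.4,58],-.117-np.pi/2))
c=bot.camera_info("wrist");pic,d=bot.get_image("wrist");cv2.imwrite("pics/w6.png",pic[...,::-1])
E
```

```text
([0.0034, 0.0013, 0.1786], [-0.04, -0.01, 0.72])
t: 11.4
eef_pos: [513.0, -216.3, 94.2]
eef_rot: [-0.001, -0.663, 0.748, 0.002]
ft_force: [-0.8, -1.4, 0.3]
gripper_width: 92.9
[ 512.99649035 -216.29357939   94.17448597] -1.6912132425780317
([-0.0001, -0.0021, 0.0362], [0.21, 0.08, -0.2])
```

View pics/w6.png

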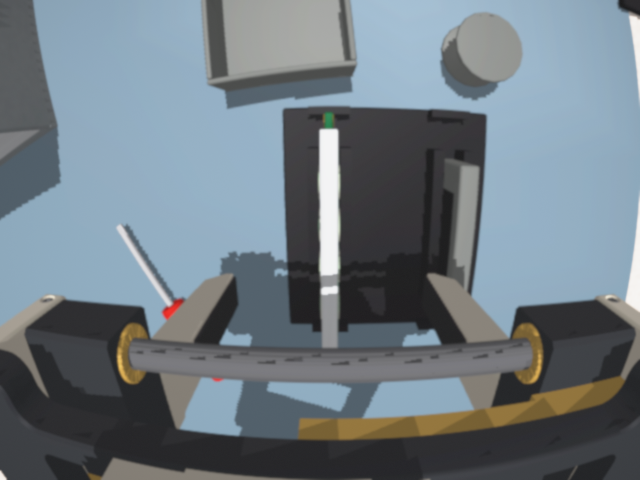

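Carrier centred (u≈329) between the fingers, tongue at the top (329,120). Descend and grip.

```bash
python3 -m handwheel '[[0,-0.001,0.015,0,0,0,0],[0,-0.002,0.03,0,0,0,0],[0,-0.002,0.036,0,0,0,0],[0,-0.002,0.036,0,0,0,0.5],[0,-0.002,0.036,0,0,0,1],[0,-0.002,0.036,0,0,0,1],[0,-0.002,0.036,0,0,0,1],[0,-0.002,0.036,0,0,0,1]]'
python3 -m handwheel '[[0,0,0,0,0,0,1],[0,0,0,0,0,0,1],[0,0,0,0,0,0,1],[0,0,0,0,0,0,1],[0,0,0,0,0,0,1],[0,0,0,0,0,0,1],[0,0,0,0,0,0,1]]'
python3 - <<'E'
from h import *
p,R=cur();print(p,np.arctan2(*R.as_matrix()[[1,0],0]),bot.read_state()["ft_force"])
E
```

```text
t: 12.25
eef_pos: [516.1, -217.6, 60.6]
eef_rot: [0.0, -0.662, 0.749, -0.0]
ft_force: [0.3, -0.6, 1.1]
gripper_width: 57.7
t: 12.95
eef_pos: [516.0, -217.5, 60.2]
eef_rot: [-0.0, -0.662, 0.749, 0.0]
ft_force: [0.3, -0.9, -0.6]
gripper_width: 2.7
[ 515.97512027 -217.49653045   60.20551137] -1.6935560482153806 [ 0.29497056 -0.91202228 -0.56815835]
```

```bash
python3 -m handwheel '[[0,0,0,0,0,0,1],[0,0,0,0,0,0,1]]'; python3 - <<'E'
from h import *
c=bot.camera_info("wrist");pic,d=bot.get_image("wrist");cv2.imwrite("pics/w7.png",pic[...,::-1])
pic,d=bot.get_image("scene");cv2.imwrite("pics/s7.png",cv2.resize(pic[150:330,140:340,::-1],None,fx=4,fy=3.3,interpolation=cv2.INTER_CUBIC))
E
```

```text
t: 13.15
eef_pos: [516.0, -217.5, 60.2]
eef_rot: [0.0, -0.662, 0.749, -0.0]
ft_force: [-0.3, 0.4, 0.2]
gripper_width: 0.6
```

View pics/w7.png

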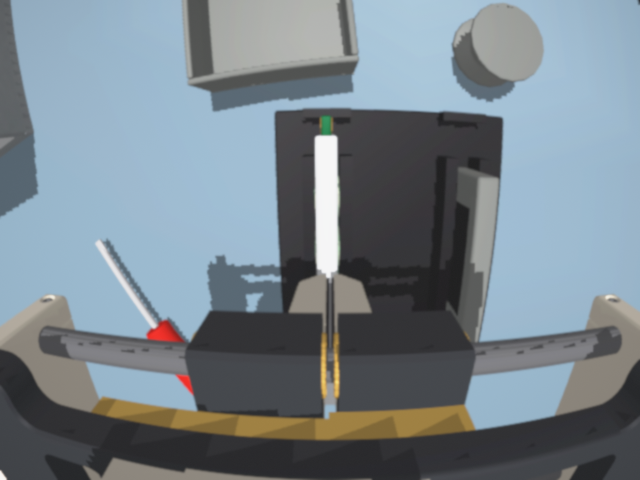

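View pics/s7.png

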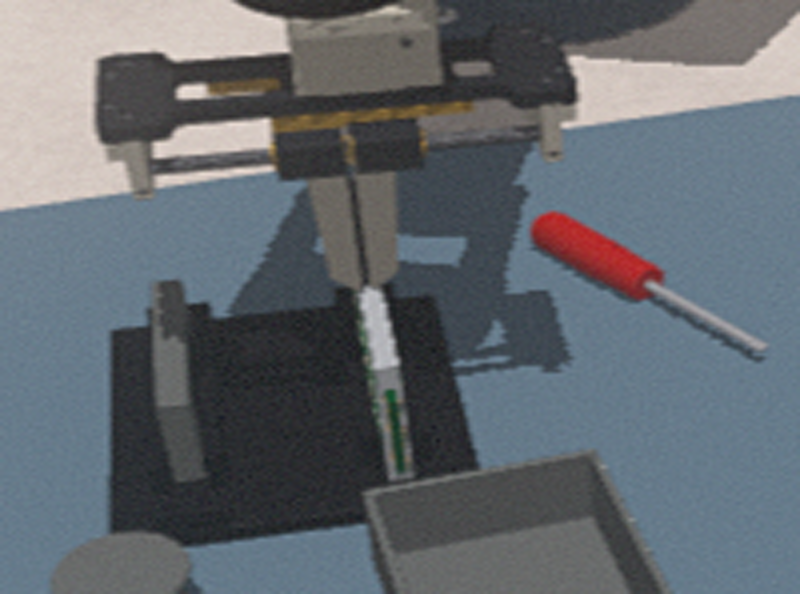

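```bash
python3 - <<'E'
from h import *
c=bot.camera_info("wrist");p,d=bot.get_image("wrist")
print(wray(326.5,135.5,c,92),wray(328,272,c,92))
K=c["mtx"]
def P3(u,v):
    x,y=(u-K[0,2])/K[0,0],(v-K[1,2])/K[1,1];th=np.hypot(x,y);k=np.sin(th)/th
    r=np.array([x*k,y*k,np.cos(th)]);Q=r*d[v,u]/r[2];return c["R"].T@(Q-c["t"])
for u,v in ((327,125),(326,140),(326,160),(326,180),(327,200),(327,220),(328,240),(328,260),(328,268),(330,290),(310,285),(350,285),(330,400),(330,410),(329,330)): print(u,v,P3(u,v).round(1))
cv2.imwrite("pics/w7z.png",cv2.resize(p[250:430,270:390,::-1],None,fx=5,fy=3.3,interpolation=cv2.INTER_CUBIC))
E
```

```text
[ 590.5571592  -225.73270216   92.        ] [ 526.13192957 -218.37817694   92.        ]
327 125 [ 595.5 -226.5   77.2]
326 140 [ 588.6 -225.3   92.5]
326 160 [ 579.5 -224.1   91.4]
326 180 [ 570.6 -223.    92.7]
327 200 [ 561.3 -222.3   92.2]
327 220 [ 552.  -221.1   92.3]
328 240 [ 542.7 -220.5   93.5]
328 260 [ 532.9 -219.2   93.7]
328 268 [ 528.2 -218.6   91.9]
330 290 [ 523.6 -219.   107.8]
310 285 [ 526.5 -210.3  106.4]
350 285 [ 524.5 -228.2  106.9]
330 400 [ 445.6 -209.4   92.4]
330 410 [ 353.4 -198.2    1.3]
329 330 [ 513.9 -217.4  126.3]
```

View pics/w7z.png

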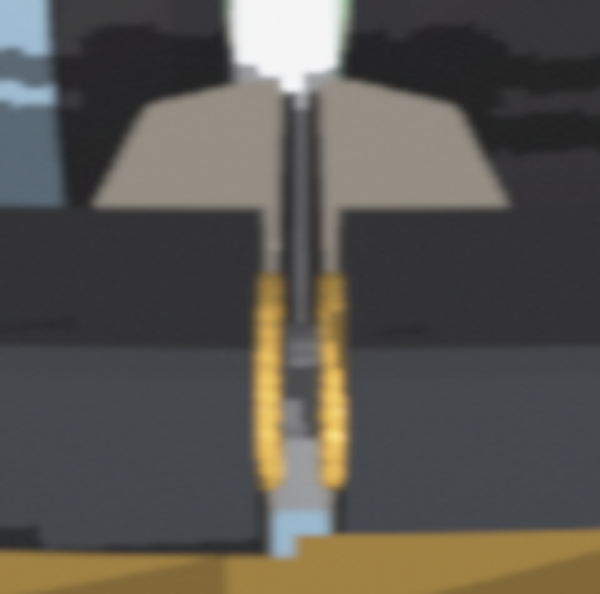

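```bash
python3 - <<'E'
from h import *
c=bot.camera_info("scene")
for X in ([516,-217.5,60.2],[516,-217.5,92],[516,-217.5,79],[590.5,-225.7,92],[442,-208,92]):
    P=c["R"]@np.array(X)+c["t"];q=c["mtx"]@P;q=q[:2]/q[2];print(X,q.round(1),"zoom",((q-[140,150])*[4,3.3]).round(0),P[2])
p,d=bot.get_image("scene")
X=cloud(d,c)
for v in range(200,300,5): print(v,[X[v,u].round(0).astype(int).tolist() for u in (222,227,231,235,238)])
cv2.imwrite("pics/s8.png",cv2.resize(p[195:300,190:280,::-1],None,fx=7,fy=5.7,interpolation=cv2.INTER_NEAREST))
print(bot.read_state()["gripper_width"])
E
```

```text
[516, -217.5, 60.2] [232.7 249.6] zoom [371. 329.] 877.3023065714169
[516, -217.5, 92] [231.  235.7] zoom [364. 283.] 858.1791698185118
[516, -217.5, 79] [231.7 241.4] zoom [367. 302.] 865.9968043401398
[590.5, -225.7, 92] [235.9 261.9] zoom [384. 369.] 800.4423978768795
[442, -208, 92] [227.5 212.7] zoom [350. 207.] 915.9282094071357
200 [[550, -230, 190], [259, -179, 4], [551, -216, 188], [553, -210, 188], [554, -206, 188]]
205 [[521, -227, 162], [510, -217, 153], [526, -213, 163], [526, -206, 161], [287, -159, 3]]
210 [[523, -229, 154], [524, -220, 152], [525, -214, 152], [527, -207, 151], [527, -202, 151]]
215 [[524, -230, 145], [523, -221, 142], [526, -215, 142], [526, -208, 141], [526, -203, 140]]
220 [[523, -231, 133], [524, -223, 133], [524, -216, 131], [526, -209, 131], [523, -203, 127]]
225 [[522, -232, 123], [523, -223, 122], [524, -217, 120], [523, -210, 119], [525, -205, 118]]
230 [[523, -233, 113], [524, -224, 112], [525, -218, 111], [524, -211, 108], [528, -206, 110]]
235 [[388, -217, 3], [527, -226, 103], [525, -219, 100], [526, -212, 99], [398, -185, 3]]
240 [[405, -
[... 387 characters left out ...]
551, -228, 66], [588, -226, 95], [589, -222, 94]]
265 [[497, -238, 14], [527, -233, 37], [504, -222, 15], [589, -228, 85], [589, -223, 84]]
270 [[512, -241, 15], [541, -236, 37], [544, -229, 38], [1212, -322, 609], [596, -225, 79]]
275 [[525, -244, 14], [529, -235, 14], [556, -232, 36], [589, -229, 63], [599, -226, 70]]
280 [[540, -247, 15], [543, -238, 15], [568, -234, 35], [588, -230, 51], [599, -227, 60]]
285 [[551, -249, 13], [555, -241, 14], [575, -236, 30], [577, -230, 29], [602, -228, 51]]
290 [[565, -252, 14], [567, -243, 13], [576, -238, 19], [574, -230, 15], [599, -229, 37]]
295 [[577, -254, 14], [580, -246, 13], [582, -240, 13], [586, -233, 15], [590, -229, 17]]
0.6303555792613728
```

View pics/s8.png

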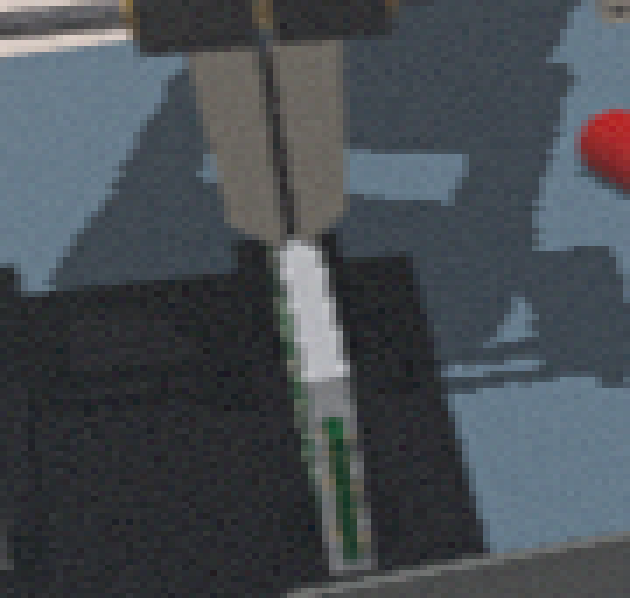

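```bash
python3 - <<'E'
from h import *
c=bot.camera_info("scene");f=np.load("scene0.npz");X=cloud(f["d"],c);p=f["p"]
cv2.imwrite("pics/s0z.png",cv2.resize(p[20:150,0:110,::-1],None,fx=6,fy=4.5,interpolation=cv2.INTER_NEAREST))
def pr(X):
    q=c["mtx"]@(c["R"]@np.array(X)+c["t"]);return (q[:2]/q[2]).round(1)
T=np.array([221.5,-503,184.9]);tx=np.array([.404,-.915,0])
for a in (46,64,-46,-64):
  for h in (0,35,84): print(a,h,pr(T+tx*a+[0,0,h]))
for v in range(70,120,5): print(v,[X[v,u].round(0).astype(int).tolist() for u in range(54,80,5)])
E
```

```text
46 0 [ 23.4 148.4]
46 35 [ 16.7 131.1]
46 84 [  6.8 105.6]
64 0 [ 13.2 151.3]
64 35 [  6.2 133.9]
64 84 [ -4.2 108.2]
-46 0 [ 72.3 134.2]
-46 35 [ 67.1 117.7]
-46 84 [59.4 93.1]
-64 0 [ 81.3 131.7]
-64 35 [ 76.3 115.2]
-64 84 [69.  90.9]
70 [[233, -454, 321], [234, -446, 320], [229, -438, 318], [229, -430, 317], [225, -422, 316], [218, -415, 313]]
75 [[200, -461, 302], [226, -449, 309], [232, -440, 311], [202, -436, 300], [-718, -524, 18], [-734, -509, 11]]
80 [[-736, -595, 1], [207, -454, 294], [205, -446, 293], [-728, -545, -1], [-722, -529, -1], [-709, -511, 2]]
85 [[-682, -592, 1], [210, -456, 286], [209, -448, 285], [-679, -544, -3], [-670, -528, -2], [-664, -511, -1]]
90 [[-654, -593, -7], [205, -460, 275], [208, -451, 275], [205, -443, 274], [-610, -526, 1], [-596, -509, 4]]
95 [[-629, -594, -16], [195, -464, 263], [208, -453, 266], [204, -445, 264], [-553, -524, 3], [-553, -509, 2]]
100 [[-634, -600, -35], [-634, -584, -36], [210, -456, 257], [207, -448, 255], [-503, -522, 4], [-504, -508, 2]]
105 [[-1288, -705, -286], [-1284, -683, -287], [208, -459, 247], [207, -450, 246], [-457, -521, 4], [-460, -507, 1]]
110 [[-1269, -709, -303], [-1274, -689, -307], [198, -463, 234], [210, -453, 237], [205, -445, 234], [-410, -506, 4]]
115 [[-1265, -715, -326], [-1283, -697, -335], [-383, -548, 4], [209, -455, 227], [-379, -520, 1], [-378, -506, 0]]
```

View pics/s0z.png

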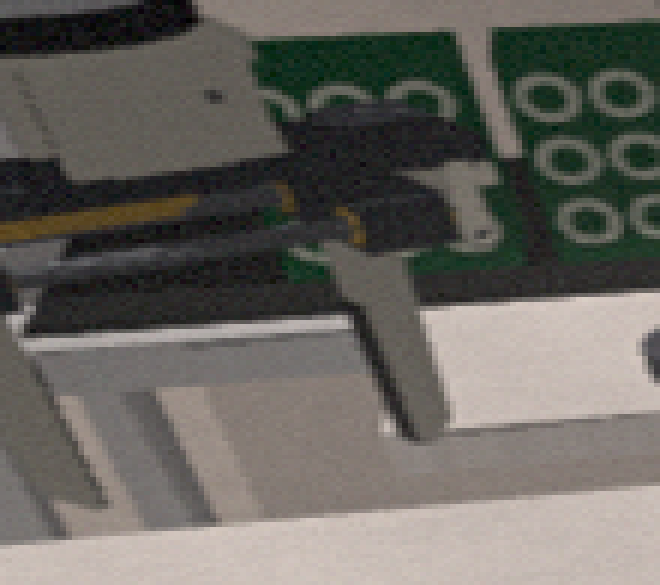

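The fingers closed on air. The scene depth puts the real fingertips at z≈95 while the reported TCP z is 60. The first picture shows the same ≈35 mm offset, so the true tips end about 35 mm short of the reported TCP. The carrier is untouched. I'll reopen, go lower by that amount, and grip slightly further back for roof clearance.

```bash
python3 -m handwheel '[[0,0,-0.005,0,0,0,0.5],[0,0.005,-0.005,0,0,0,0.5],[0,0.01,-0.005,0,0,-0.4,0.5],[0,0.014,-0.005,0,0,-0.4,0.5],[0,0.014,-0.005,0,0,-0.4,0.5],[0,0.014,-0.005,0,0,-0.4,0.5],[0,0.014,-0.005,0,0,-0.4,0.5]]'
python3 - <<'E'
from h import *
c=bot.camera_info("wrist");pic,d=bot.get_image("wrist");cv2.imwrite("pics/w8.png",pic[...,::-1])
E
```

```text
t: 14.05
eef_pos: [502.2, -215.9, 65.2]
eef_rot: [0.0, -0.665, 0.747, -0.0]
ft_force: [-1.1, 0.4, 0.5]
gripper_width: 45.7
```

View pics/w8.png

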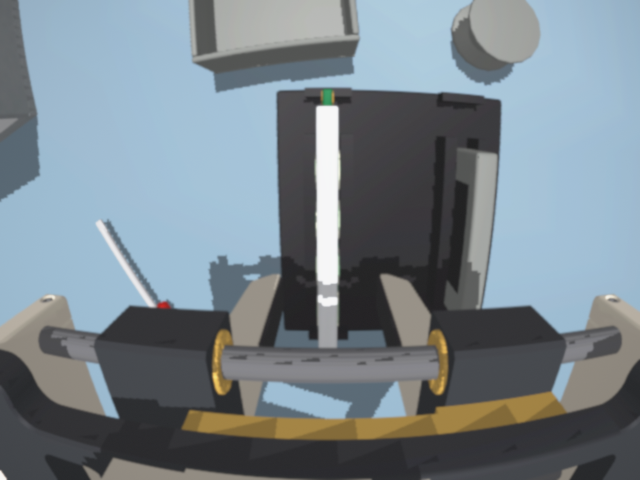

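Carrier centred at u≈327 between the half-open fingers. Descend 33 mm and close.

```bash
python3 -m handwheel '[[0,0,0.012,0,0,0,0.5],[0,0,0.024,0,0,0,0.5],[0,0,0.033,0,0,0,0.5],[0,0,0.033,0,0,0,0.5],[0,0,0.033,0,0,0,1],[0,0,0.033,0,0,0,1],[0,0,0.033,0,0,0,1],[0,0,0.033,0,0,0,1]]'
python3 -m handwheel '[[0,0,0,0,0,0,1],[0,0,0,0,0,0,1],[0,0,0,0,0,0,1]]'
```

```text
t: 14.9
eef_pos: [502.3, -215.9, 32.5]
eef_rot: [0.0, -0.665, 0.747, -0.0]
ft_force: [0.3, 0.1, 0.3]
gripper_width: 19.0
t: 15.2
eef_pos: [502.1, -215.8, 32.3]
eef_rot: [0.0, -0.665, 0.747, -0.0]
ft_force: [-0.8, -0.0, 1.3]
gripper_width: 9.9
```

Width 9.9 mm: the frame is gripped. Lifting.

```bash
python3 -m handwheel '[[0,0,0,0,0,0,1],[0,0,-0.01,0,0,0,1],[0,0,-0.03,0,0,0,1],[0,0,-0.055,0,0,0,1],[0,0,-0.085,0,0,0,1],[0,0,-0.115,0,0,0,1],[0,0,-0.14,0,0,0,1],[0,0,-0.14,0,0,0,1]]'
python3 - <<'E'
from h import *
s=bot.read_state();print(s["ft_force"],s["gripper_width"]);p,R=cur();print(p)
c=bot.camera_info("wrist");pic,d=bot.get_image("wrist");cv2.imwrite("pics/w9.png",pic[...,::-1]);np.savez("w9.npz",p=pic,d=d,**c)
pic,d=bot.get_image("scene");cv2.imwrite("pics/s9.png",pic[...,::-1])
E
```

```text
t: 16.0
eef_pos: [503.5, -216.5, 175.8]
eef_rot: [0.001, -0.665, 0.747, -0.003]
ft_force: [0.2, -0.7, -1.9]
gripper_width: 9.8
[ 0.1682432  -0.74107238 -1.88503012] 9.756104328527607
[ 503.52647615 -216.53540842  175.78360834]
```

View pics/w9.png

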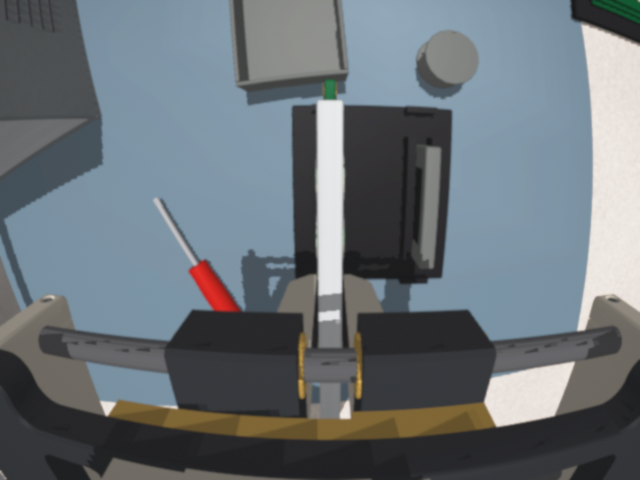

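View pics/s9.png

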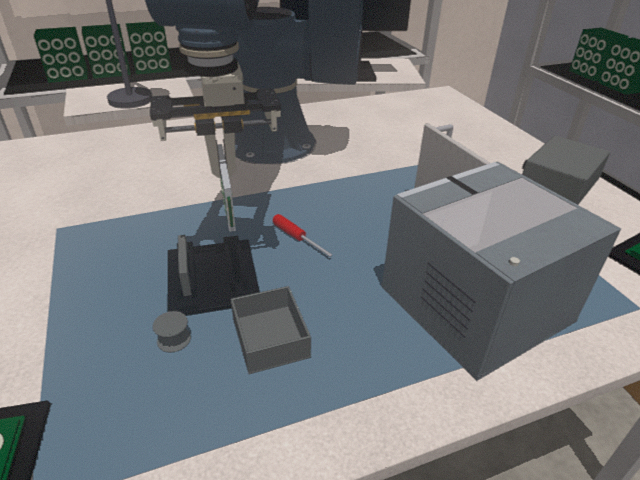

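The carrier is held and lifted clear of the rack; module and others are unmoved. Next, its pose relative to the tool.

```bash
cat > car.py <<'E'
from h import *
def P3(u,v,c,d):
    K=c["mtx"];x,y=(u-K[0,2])/K[0,0],(v-K[1,2])/K[1,1];th=np.hypot(x,y);k=np.sin(th)/th
    r=np.array([x*k,y*k,np.cos(th)]);Q=r*d[v,u]/r[2];return c["R"].T@(Q-c["t"])
def meas(p,d,c,r0,r1,ztop,u0=300,u1=365,thr=150):
    """axis of the bright carrier top at height ztop from rows r0..r1: centre line by edge midpoints"""
    pts=[];zs=[]
    for v in range(r0,r1):
        g=p[v].min(-1).astype(int);u=np.nonzero(g[u0:u1]>thr)[0]
        if len(u)<8:continue
        a,b=u.min()+u0,u.max()+u0
        pts.append(wray((a+b)/2,v,c,ztop)[:2]);zs.append(P3(int((a+b)/2),v,c,d)[2])
    pts=np.array(pts);k=np.polyfit(pts[:,0],pts[:,1],1)
    zk=np.polyfit(pts[:,0],zs,1)
    return k,pts,zk
E
python3 - <<'E'
from car import *
f=np.load("w9.npz");c={k:f[k] for k in("mtx","R","t")};p,d=f["p"],f["d"]
k,pts,zk=meas(p,d,c,104,290,235.5)
print("yaw",np.arctan(k[0]),"y at 503.5:",np.polyval(k,503.5),"z slope",zk, "ztop@503",np.polyval(zk,503.5))
x=pts[:,0];print(x.max(),"resid",np.std(pts[:,1]-np.polyval(k,x)))
g=p[90:110,330].astype(int).tolist();print(g)
P,R=cur();print(np.arctan2(*R.as_matrix()[[1,0],0])+np.pi/2,P)
E
```

```text
yaw -0.11654915135166494 y at 503.5: -216.7491242220181 z slope [8.23245880e-03 2.31321213e+02] ztop@503 235.4662565060932
589.8141547477604 resid 0.06858566533576321
[[46, 118, 77], [45, 117, 76], [45, 118, 76], [44, 116, 75], [44, 116, 76], [43, 115, 74], [41, 114, 73], [42, 113, 73], [60, 117, 83], [114, 142, 125], [178, 188, 184], [217, 219, 221], [229, 229, 231], [232, 232, 234], [232, 233, 235], [233, 233, 235], [233, 233, 235], [233, 233, 235], [233, 233, 235], [232, 233, 235]]
-0.11578287928609932 [ 501.81957655 -215.66428299  171.9326241 ]
```

```bash
python3 -m handwheel '[[-0.03,0.005,0,0,0,-1,1],[-0.075,0.012,0,0,0,-3,1],[-0.12,0.02,0,0,0,-6,1],[-0.165,0.028,0,0,0,-9,1],[-0.21,0.036,0,0,0,-12,1],[-0.255,0.044,0,0,0,-14,1],[-0.3,0.05,0,0,0,-16,1],[-0.331,0.056,0,0,0,-17,1]]'
python3 -m handwheel '[[0,0,0,0,0,0,1],[0,0,0,0,0,0,1],[0,0,0.02,0,0,0,1],[0,0,0.04,0,0,0,1],[0,0,0.055,0,0,0,1],[0,0,0.06,0,0,0,1],[0,0,0.06,0,0,0,1],[0,0,0.06,0,0,0,1]]'
python3 - <<'E'
from h import *
s=bot.read_state();print(s["ft_force"],s["gripper_width"]);p,R=cur();print(p,np.arctan2(*R.as_matrix()[[1,0],0])+np.pi/2)
c=bot.camera_info("wrist");pic,d=bot.get_image("wrist");cv2.imwrite("pics/w10.png",pic[...,::-1]);np.savez("w10.npz",p=pic,d=d,**c)
E
```

```text
t: 16.9
eef_pos: [483.4, 121.8, 170.6]
eef_rot: [0.001, 0.769, -0.639, -0.001]
ft_force: [0.5, 0.3, -1.3]
gripper_width: 9.7
t: 17.7
eef_pos: [485.0, 119.0, 112.6]
eef_rot: [-0.0, 0.768, -0.641, 0.0]
ft_force: [-0.0, -0.1, -2.9]
gripper_width: 9.5
[-0.0111975  -0.09972712 -2.87107498] 9.482849334159704
[485.0222718  118.99981923 112.64729834] 0.18017429388201434
```

View pics/w10.png

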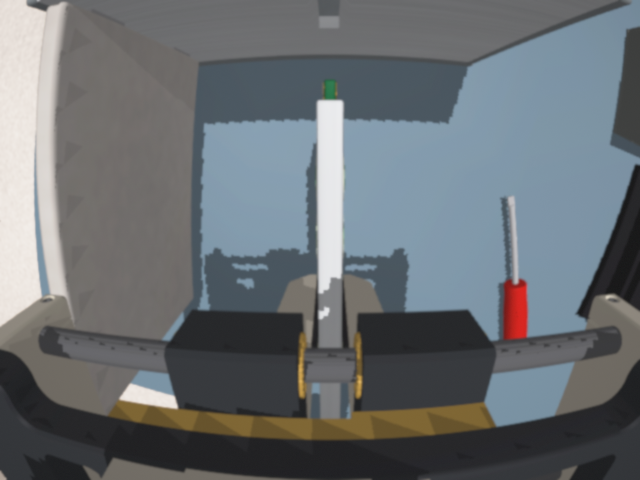

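Slot visible at the top (~u 329, v 0–27), directly ahead of the tongue (330,88). Measuring the lateral offset.

```bash
cat > al.py <<'E'
from car import *
def pray(u,v,c,s,n): # ray onto the plane through s with normal n
    K=c["mtx"];x,y=(u-K[0,2])/K[0,0],(v-K[1,2])/K[1,1];th=np.hypot(x,y);k=np.sin(th)/th
    r=c["R"].T@np.array([x*k,y*k,np.cos(th)]);o=-c["R"].T@c["t"];return o+r*((s-o)@n)/(r@n)
t=0.18;ex=np.array([np.cos(t),np.sin(t),0]);ey=np.array([-ex[1],ex[0],0]);S=np.array([620.6,144.4,128])
E
python3 - <<'E'
from al import *
f=np.load("w10.npz");c={k:f[k] for k in("mtx","R","t")};p,d=f["p"],f["d"]
P,R=cur();print(P)
ztop=P[2]-172+235.5-3.6+0; 
for zt in (172,):
    k,pts,zk=meas(p,d,c,104,275,zt);print("yaw",np.arctan(k[0]),"zline",np.polyval(zk,[500,560]),pts[0],pts[-1])
q=np.array([pts[0][0],np.polyval(k,pts[0][0]),0]);print("front end in slot frame",(q-S)@ex,(q-S)@ey,"yaw err",np.arctan(k[0])-t, "y' at x'=0:",(np.array([S[0],np.polyval(k,S[0]),0])-S)@ey)
g=p.max(-1).astype(int)
for v in range(0,28,3):
    row=g[v,310:350];print(v,row.tolist())
E
```

```text
[485.12168879 119.1547701  112.83534507]
yaw 0.18031517550521667 zline [172.49272091 172.56045214] [570.81758617 133.94659891] [504.88540965 122.14745933]
front end in slot frame -50.84588585346413 -1.351677661660714 yaw err 0.0003151755052166749 y' at x'=0: -1.3357288905457168
0 [110, 111, 110, 109, 109, 108, 107, 101, 95, 92, 91, 91, 92, 92, 92, 91, 91, 92, 92, 92, 92, 92, 92, 92, 93, 93, 93, 93, 94, 98, 104, 108, 109, 109, 110, 111, 111, 109, 109, 108]
3 [110, 110, 109, 109, 110, 109, 109, 104, 96, 92, 91, 91, 92, 92, 91, 91, 91, 91, 91, 92, 92, 92, 91, 92, 92, 93, 93, 92, 94, 98, 105, 109, 109, 110, 110, 109, 110, 110, 111, 111]
6 [110, 110, 110, 110, 110, 109, 109, 106, 99, 94, 91, 91, 91, 91, 92, 92, 91, 91, 92, 91, 91, 91, 91, 92, 91, 91, 92, 92, 94, 100, 106, 109, 109, 109, 110, 110, 110, 110, 110, 110]
9 [110, 110, 110, 109, 109, 109, 109, 107, 101, 94, 91, 91, 90, 90, 91, 91, 91, 91, 92, 92, 92, 93, 93, 93, 92, 92, 92, 93, 96, 102, 107, 108, 109, 109, 109, 109, 110, 110, 110, 110]
12 [109, 110, 110, 110, 110, 110, 110, 109, 105, 96, 91, 90, 91, 91, 91, 92, 92, 93, 94, 93, 9
[... 409 characters left out ...]
40, 140, 140, 140, 140, 138, 131, 121, 114, 111, 110, 110, 110, 110, 110, 110, 110, 110]
21 [111, 111, 111, 111, 111, 111, 112, 113, 119, 129, 138, 141, 142, 141, 141, 141, 141, 141, 141, 141, 141, 141, 141, 141, 142, 141, 141, 139, 132, 123, 114, 112, 111, 111, 110, 111, 110, 111, 111, 111]
24 [111, 111, 112, 111, 112, 112, 112, 114, 119, 128, 137, 140, 140, 140, 140, 140, 140, 140, 140, 140, 140, 140, 140, 140, 140, 140, 140, 138, 132, 122, 114, 111, 111, 112, 111, 112, 111, 110, 110, 110]
27 [112, 112, 112, 112, 112, 112, 112, 113, 118, 125, 130, 133, 132, 133, 133, 132, 132, 133, 132, 132, 132, 132, 132, 132, 133, 132, 132, 130, 125, 118, 113, 111, 111, 112, 112, 111, 111, 112, 112, 111]
```

```bash
python3 - <<'E'
from al import *
f=np.load("w10.npz");c={k:f[k] for k in("mtx","R","t")}
for u,v in ((317.7,1.5),(339.3,1.5),(328.5,6),(328.6,12),(328.9,21),(328.9,26)):
    q=pray(u,v,c,S,ex);print(u,v,"y'",(q-S)@ey,"z",q[2])
s=bot.read_state();print(s["qd"].round(3) if hasattr(s["qd"],"round") else s["qd"]);P,R=cur();print(P,rel([0,0,0],0)[1])
E
```

```text
317.7 1.5 y' 4.119150027483492 z 144.444504839091
339.3 1.5 y' -5.597069328591292 z 144.4114093803427
328.5 6 y' -0.72246920098869 z 137.8080363821895
328.6 12 y' -0.7480838797686974 z 128.35927095492815
328.9 21 y' -0.8718034607625151 z 112.33089565528087
328.9 26 y' -0.8569734306564128 z 102.28199447223247
[ 0.006 -0.005 -0.     0.001 -0.001  0.   ]
[485.12168879 119.1547701  112.83534507] [-0.04, -0.04, -79.66]
```

```bash
python3 - <<'E'
from al import *
f=np.load("w10.npz");c={k:f[k] for k in("mtx","R","t")};d=f["d"]
for u in (250,300,310,328,345,360,400):
    for v in (2,8,14,22,35,45):
        q=P3(u,v,c,d)-S;print(u,v,(q@ex).round(1),(q@ey).round(1),(q[2]+128).round(1),end=" | ")
    print()
f=np.load("w4.npz");c={k:f[k] for k in("mtx","R","t")};d=f["d"]
for u in (500,530,541,550,560,590):
    for v in (90,105,116,130,150):
        q=P3(u,v,c,d)-S;print(u,v,(q@ex).round(1),(q@ey).round(1),(q[2]+128).round(1),end=" | ")
    print()
E
```

```text
250 2 0.6 34.7 146.6 | 250 8 0.9 36.6 137.1 | 250 14 -0.2 37.9 131.0 | 250 22 -0.0 40.9 116.4 | 250 35 0.3 46.8 87.8 | 250 45 0.4 52.5 60.6 | 
300 2 0.3 12.2 143.4 | 300 8 0.5 12.9 134.1 | 300 14 0.6 13.7 123.9 | 300 22 0.6 14.8 109.2 | 300 35 0.0 16.8 82.6 | 300 45 1.0 19.2 51.0 | 
310 2 2.4 8.0 137.2 | 310 8 1.1 8.2 131.8 | 310 14 0.7 8.7 123.1 | 310 22 0.8 9.4 108.1 | 310 35 0.3 10.8 81.0 | 310 45 0.5 12.2 52.3 | 
328 2 47.9 0.0 11.7 | 328 8 42.2 0.0 12.3 | 328 14 36.4 -0.0 13.5 | 328 22 8.1 -0.3 83.7 | 328 35 1.0 -0.3 78.0 | 328 45 0.5 -0.2 51.6 | 
345 2 2.6 -8.5 136.6 | 345 8 2.5 -8.8 127.7 | 345 14 2.0 -9.2 119.0 | 345 22 1.7 -9.7 104.9 | 345 35 0.1 -10.7 81.7 | 345 45 0.5 -11.9 52.0 | 
360 2 0.2 -15.0 143.7 | 360 8 0.4 -15.7 134.3 | 360 14 0.7 -16.6 123.8 | 360 22 0.6 -17.7 109.2 | 360 35 0.2 -19.9 81.8 | 360 45 0.6 -22.2 52.3 | 
400 2 0.6 -33.0 145.8 | 400 8 0.1 -34.4 138.4 | 400 14 0.8 -36.5 126.8 | 400 22 0.3 -38.8 113.9 | 400 35 0.5 -44.1 85.5 | 400 45 1.1 -49.6 55.8 | 
500 90 0.6 32.9 86.5 | 500 105 0.2 15.3 82.3 | 500 116 -0.3 2.2 79.9 | 500 130 1.6 -14.9 71.8 | 500 150 0.1 -39.6 69.8 | 
530 90 -0.2 27.3 157.7 | 530 105 0.7 12.3 152.7 | 530 116 82.1 -1.0 12.6 | 530 130 0.4 -13.4 148.1 | 530 150 0.4 -34.4 144.8 | 
541 90 0.8 25.9 177.3 | 541 105 0.4 11.5 174.7 | 541 116 101.7 -1.8 12.1 | 541 130 0.3 -12.8 170.4 | 541 150 1.4 -32.9 165.9 | 
550 90 0.2 24.7 194.1 | 550 105 0.3 11.0 191.1 | 550 116 1.0 0.7 188.2 | 550 130 0.4 -12.4 187.0 | 550 150 0.4 -31.4 184.6 | 
560 90 6.6 24.2 201.6 | 560 105 5.4 10.6 200.6 | 560 116 3.1 0.6 202.2 | 560 130 3.0 -12.1 200.5 | 560 150 0.7 -30.1 201.6 | 
590 90 44.5 24.4 200.8 | 590 105 43.5 10.1 199.6 | 590 116 39.5 -0.2 203.0 | 590 130 40.5 -13.6 200.2 | 590 150 39.4 -32.6 199.8 |
```

The slot's mid-plane lies about 0.5 mm left of the carrier's axis, yaw matches (0.180), and the carrier needs to drop 3.5 mm. Correcting and advancing to just before the mouth.

```bash
python3 -m handwheel '[[-0.0005,0,0.0035,0,0,0,1],[-0.0005,-0.008,0.0035,0,0,0,1],[-0.0005,-0.016,0.0035,0,0,0,1],[-0.0005,-0.024,0.0035,0,0,0,1],[-0.0005,-0.032,0.0035,0,0,0,1],[-0.0005,-0.034,0.0035,0,0,0,1],[-0.0005,-0.034,0.0035,0,0,0,1],[-0.0005,-0.034,0.0035,0,0,0,1]]'
python3 - <<'E'
from al import *
s=bot.read_state();print(s["ft_force"],s["gripper_width"]);P,R=cur();print(P,np.arctan2(*R.as_matrix()[[1,0],0])+np.pi/2)
c=bot.camera_info("wrist");p,d=bot.get_image("wrist");cv2.imwrite("pics/w11.png",p[...,::-1]);np.savez("w11.npz",p=p,d=d,**c)
k,pts,zk=meas(p,d,c,104,275,P[2]+59.8)
print("yaw",np.arctan(k[0]),"ztop",np.polyval(zk,[530,590]),"y'@0",(np.array([S[0],np.polyval(k,S[0]),0])-S)@ey)
cv2.imwrite("pics/w11z.png",cv2.resize(p[0:110,280:380,::-1],None,fx=7,fy=5.4,interpolation=cv2.INTER_CUBIC))
g=p.max(-1).astype(int)
for v in (2,8,14,20,26,32,38,44,50,56,62,68): print(v,g[v,312:348].tolist())
E
```

```text
t: 18.55
eef_pos: [517.8, 126.0, 108.6]
eef_rot: [0.0, 0.768, -0.64, -0.0]
ft_force: [1.1, -1.5, -0.9]
gripper_width: 9.9
[ 1.08709163 -1.47954631 -0.94560029] 9.850412720241106
[517.83539169 126.04354429 108.62420647] 0.1809719442895581
yaw 0.1820210155692893 ztop [171.64410681 169.35377518] y'@0 -0.1379666981233607
2 [81, 67, 66, 67, 66, 67, 67, 67, 67, 67, 67, 68, 68, 67, 68, 68, 68, 68, 69, 69, 69, 68, 69, 69, 68, 69, 69, 69, 69, 68, 68, 69, 68, 68, 68, 67]
8 [74, 68, 68, 68, 68, 68, 68, 68, 68, 68, 68, 67, 68, 68, 68, 68, 69, 69, 69, 69, 69, 69, 69, 69, 69, 69, 69, 69, 69, 68, 69, 69, 69, 69, 68, 69]
14 [72, 68, 68, 68, 69, 68, 68, 69, 68, 68, 69, 69, 69, 69, 69, 69, 69, 69, 69, 69, 69, 69, 69, 69, 69, 69, 69, 70, 69, 69, 69, 69, 69, 70, 68, 69]
20 [87, 70, 67, 68, 68, 69, 69, 69, 70, 69, 69, 69, 69, 69, 69, 69, 69, 69, 69, 70, 69, 69, 70, 69, 70, 69, 69, 69, 69, 69, 69, 70, 69, 70, 69, 69]
26 [84, 70, 69, 69, 70, 69, 69, 69, 70, 69, 70, 69, 69, 69, 70, 70, 70, 69, 70, 69, 70, 69, 69, 69, 69, 70, 69, 70, 70, 71, 70, 70, 71, 70, 71, 70]
32 [89, 72, 70, 70, 69, 69, 69, 69, 69, 70,
[... 466 characters left out ...]
, 114]
50 [114, 114, 114, 114, 114, 114, 114, 114, 114, 114, 113, 114, 114, 114, 114, 114, 114, 114, 114, 114, 114, 114, 113, 114, 114, 114, 114, 114, 114, 114, 113, 113, 113, 113, 113, 113]
56 [114, 114, 115, 115, 114, 114, 110, 104, 97, 94, 94, 93, 94, 94, 95, 95, 95, 95, 95, 96, 96, 95, 95, 96, 94, 94, 95, 95, 95, 97, 102, 109, 113, 114, 114, 114]
62 [114, 113, 114, 113, 114, 114, 113, 110, 103, 97, 95, 93, 94, 94, 94, 94, 94, 96, 95, 95, 95, 95, 95, 94, 95, 95, 96, 96, 99, 104, 110, 113, 115, 114, 114, 113]
68 [114, 113, 113, 113, 113, 113, 114, 117, 125, 135, 142, 144, 144, 144, 144, 144, 144, 144, 144, 144, 144, 144, 144, 144, 144, 144, 144, 143, 138, 125, 116, 113, 113, 113, 113, 113]
```

View pics/w11z.png

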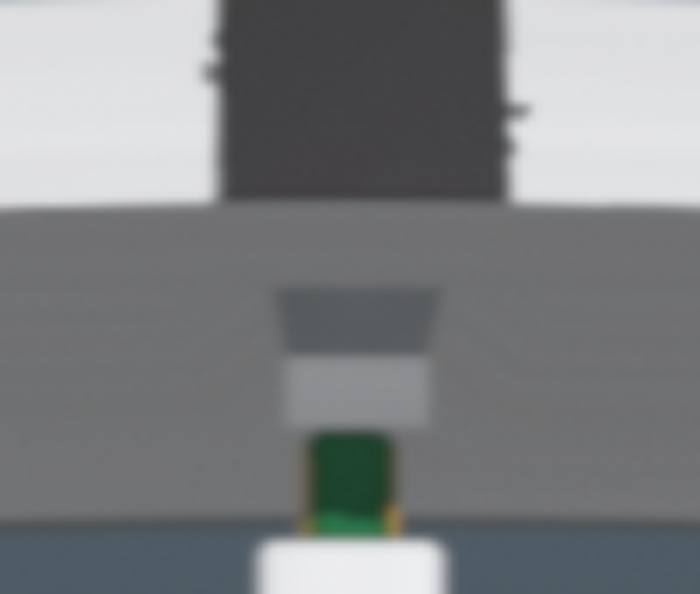

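```bash
python3 - <<'E'
from al import *
f=np.load("w11.npz");c={k:f[k] for k in("mtx","R","t")};p,d=f["p"],f["d"]
k,pts,zk=meas(p,d,c,104,275,168.4)
print("carrier y'@0 and @-30",[(np.array([S[0]+x,np.polyval(k,S[0]+x),0])-S)@ey for x in(0,-30)],np.arctan(k[0]))
for u,v in ((330.5,56),(330.5,62),(330.5,68)): print("slot",(pray(u,v,c,S,ex)-S)@ey,(pray(u,v,c,S+12*ex,ex)-S)@ey)
g=p.max(-1).astype(int)
for v in (3,10,18,28,34):
    row=g[v];th=(row[290:300].mean()+row[325:340].mean())/2
    a=[u for u in range(295,330) if row[u]>=th>row[u+1]][-1];a=a+(row[a]-th)/(row[a]-row[a+1])
    b=[u for u in range(335,370) if row[u]<th<=row[u+1]][0];b=b+(th-row[b])/(row[b+1]-row[b])
    q=wray((a+b)/2,v,c,200)-S;print("line",v,a.round(1),b.round(1),q@ex,q@ey)
q=wray(330,90,c,153.6)-S;print("tongue",q@ex,q@ey)
print("tongue tip x'",(wray(330,80.5,c,153.6)-S)@ex)
for v in (82,86,90,94): print(p[v,318:344].astype(int).max(-1).tolist())
E
```

```text
carrier y'@0 and @-30 [np.float64(-0.13798817806175673), np.float64(-0.19963705175339655)] 0.18202101556928899
slot -0.40209247610495 -0.5468749128382907
slot -0.4334269128367624 -0.5918567515832686
slot -0.4707030175640431 -0.6453680926754497
line 3 310.7 351.7 11.272027866627267 -0.5311524881529368
line 10 310.6 351.7 8.987933982933708 -0.5233262449159684
line 18 310.8 352.1 6.4130192506018036 -0.5979411759293392
line 28 310.6 352.6 3.2425309638977424 -0.641410131815125
line 34 310.7 352.2 1.3635730269318587 -0.6041106504847356
tongue -10.389590360926153 -0.25855375747490933
tongue tip x' -6.378458953679927
[115, 115, 115, 114, 109, 96, 78, 67, 67, 67, 67, 67, 68, 67, 67, 66, 68, 76, 93, 107, 114, 115, 115, 115, 115, 115]
[116, 115, 115, 113, 110, 97, 78, 67, 66, 66, 67, 67, 67, 67, 67, 66, 65, 72, 90, 106, 114, 115, 115, 115, 115, 115]
[115, 116, 115, 113, 110, 97, 78, 66, 65, 66, 67, 66, 67, 67, 66, 64, 64, 71, 89, 106, 115, 116, 116, 116, 116, 116]
[112, 111, 111, 110, 107, 94, 81, 75, 77, 79, 77, 72, 69, 67, 67, 67, 72, 100, 124, 120, 111, 112, 112, 112, 113, 113]
```

```bash
python3 -m handwheel '[[0.0003,-0.003,-0.0005,0,0,0,1],[0.0003,-0.007,-0.0005,0,0,0,1],[0.0003,-0.011,-0.0005,0,0,0,1],[0.0003,-0.015,-0.0005,0,0,0,1],[0.0003,-0.019,-0.0005,0,0,0,1],[0.0003,-0.023,-0.0005,0,0,0,1],[0.0003,-0.027,-0.0005,0,0,0,1],[0.0003,-0.030,-0.0005,0,0,0,1]]'
python3 - <<'E'
from al import *
s=bot.read_state();print(s["ft_force"],s["moment"],s["gripper_width"]);P,R=cur();print(P,(P-S)@ex+98.5,(P-S)@ey)
c=bot.camera_info("wrist");p,d=bot.get_image("wrist");cv2.imwrite("pics/w12.png",p[...,::-1]);np.savez("w12.npz",p=p,d=d,**c)
E
```

```text
t: 19.4
eef_pos: [548.0, 131.2, 109.2]
eef_rot: [-0.0, 0.768, -0.64, -0.0]
ft_force: [-0.3, -0.0, -1.7]
gripper_width: 9.8
[-0.25475264 -0.0428887  -1.68275105] [ 0.03368566  0.03562526 -0.00457593] 9.811696738944093
[547.96478079 131.22264872 109.18638177] 24.6791621280976 0.03939836630779931
```

View pics/w12.png

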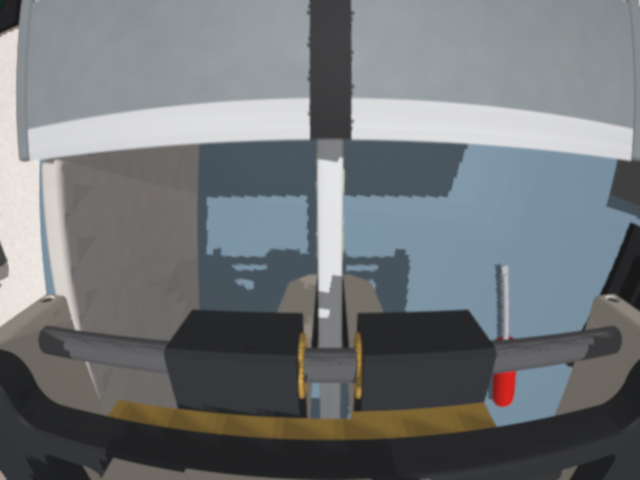

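The carrier is entering with no contact force, its white top passing under the roof line at (330,140). Continuing 26 mm.

```bash
python3 -m handwheel '[[0,-0.004,0,0,0,0,1],[0,-0.008,0,0,0,0,1],[0,-0.012,0,0,0,0,1],[0,-0.016,0,0,0,0,1],[0,-0.020,0,0,0,0,1],[0,-0.024,0,0,0,0,1],[0,-0.026,0,0,0,0,1],[0,-0.026,0,0,0,0,1]]'
python3 -m handwheel '[[0,0,0,0,0,0,1],[0,0,0,0,0,0,1],[0,0,0,0,0,0,1],[0,0,0,0,0,0,1],[0,0,0,0,0,0,1]]'
python3 - <<'E'
from al import *
s=bot.read_state();print(s["ft_force"],s["moment"],s["gripper_width"]);P,R=cur();print(P,(P-S)@ex+98.5,(P-S)@ey)
c=bot.camera_info("wrist");p,d=bot.get_image("wrist");cv2.imwrite("pics/w13.png",p[...,::-1]);np.savez("w13.npz",p=p,d=d,**c)
k,pts,zk=meas(p,d,c,215,280,P[2]+59.8)
print("yaw",np.arctan(k[0]),"ztop",np.polyval(zk,pts[:,0].mean()),"y'",(np.array([S[0],np.polyval(k,S[0]),0])-S)@ey)
p,d=bot.get_image("top");cv2.imwrite("pics/t13.png",p[...,::-1])
p,d=bot.get_image("scene");cv2.imwrite("pics/s13.png",p[...,::-1])
E
```

```text
t: 20.25
eef_pos: [573.4, 135.9, 109.2]
eef_rot: [-0.0, 0.768, -0.64, -0.0]
ft_force: [0.2, 0.0, -1.6]
gripper_width: 10.1
t: 20.75
eef_pos: [573.1, 135.8, 109.2]
eef_rot: [0.0, 0.768, -0.64, -0.0]
ft_force: [-0.8, -0.0, -1.1]
gripper_width: 9.8
[-0.83294119 -0.03146148 -1.12735932] [-0.0393066   0.03249419  0.02359079] 9.754047245029
[573.14983346 135.82893922 109.23075473] 50.281979577463495 0.06239898514347531
yaw 0.1315732852826255 ztop 174.60783214289955 y' -1.3350209283296963
```

View pics/w13.png

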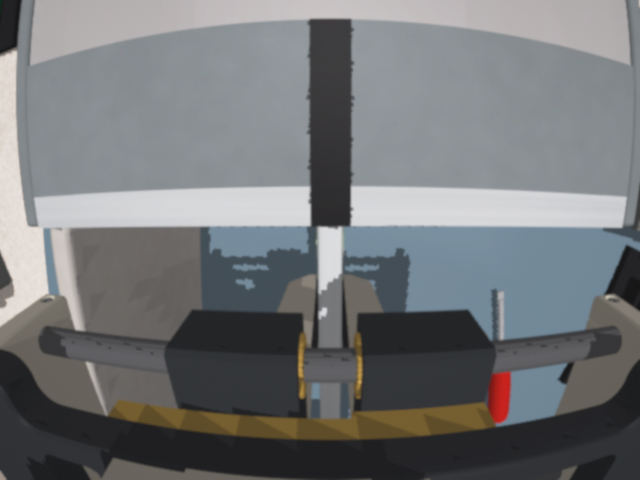

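View pics/t13.png

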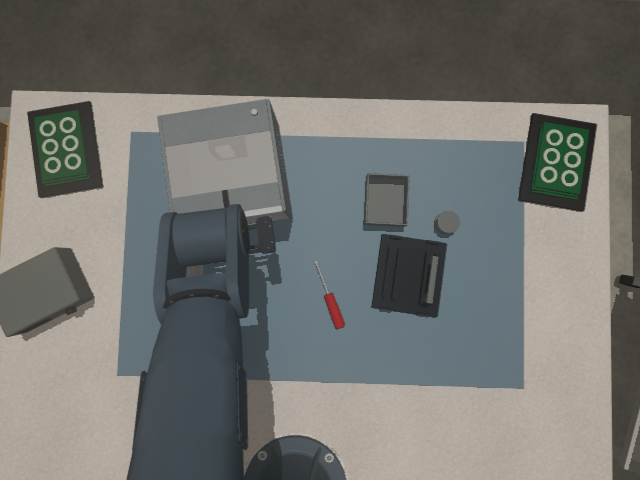

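View pics/s13.png

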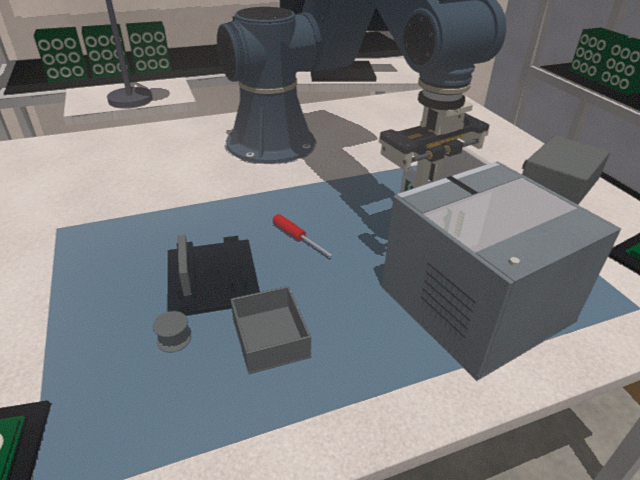

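```bash
python3 - <<'E'
from al import *
f=np.load("w13.npz");c={k:f[k] for k in("mtx","R","t")};p,d=f["p"],f["d"]
for v in range(226,312,6):
    r=p[v,305:360].astype(int).min(-1);Q=P3(330,v,c,d)-S
    print(v,r.tolist()[5:45:2],(Q@ex).round(1),(Q@ey).round(1),(Q[2]+128).round(1))
# door: points on panel
X=[P3(u,v,c,d) for u in (60,80,120,160,190) for v in (240,260,290)]
for q in X: print(((q-S)@ex).round(0),((q-S)@ey).round(0),q[2].round(0),end="; ")
E
```

```text
226 [107, 61, 56, 78, 118, 133, 126, 128, 126, 102, 91, 91, 88, 87, 124, 139, 112, 91, 86, 87] -7.6 -0.6 170.1
232 [67, 68, 68, 103, 173, 211, 216, 218, 219, 219, 219, 219, 219, 220, 220, 212, 168, 125, 121, 121] -10.2 -0.6 169.4
238 [68, 67, 68, 105, 171, 210, 215, 217, 219, 219, 219, 219, 219, 220, 220, 211, 170, 128, 120, 119] -12.5 -0.6 169.7
244 [70, 67, 71, 121, 171, 209, 216, 218, 219, 219, 219, 219, 218, 219, 220, 212, 171, 130, 119, 119] -15.2 -0.6 169.1
250 [67, 68, 68, 96, 165, 209, 216, 218, 219, 218, 219, 219, 218, 219, 220, 209, 165, 121, 109, 118] -17.5 -0.6 169.6
256 [67, 67, 68, 91, 161, 209, 216, 218, 218, 219, 219, 219, 219, 220, 220, 207, 141, 81, 79, 105] -20.3 -0.6 168.7
262 [67, 67, 67, 80, 155, 208, 215, 217, 218, 219, 219, 219, 218, 219, 219, 205, 129, 71, 68, 67] -22.5 -0.6 169.6
268 [68, 67, 68, 79, 152, 207, 215, 217, 219, 218, 219, 218, 218, 219, 219, 204, 123, 82, 112, 117] -25.2 -0.6 169.2
274 [102, 104, 102, 95, 155, 208, 216, 218, 218, 219, 219, 219, 218, 219, 203, 150, 105, 87, 90, 90] -27.7 -0.6 169.5
280 [121, 121, 116, 85, 144, 207, 216, 218, 218,
[... 218 characters left out ...]
24, 119, 119, 119, 119, 119, 119, 120, 119, 112, 72, 65, 95, 99] -35.9 -0.6 169.1
298 [98, 98, 86, 48, 84, 114, 118, 118, 119, 119, 119, 119, 118, 119, 118, 111, 66, 55, 93, 98] -38.1 -0.6 170.4
304 [98, 97, 74, 40, 80, 114, 118, 119, 119, 119, 119, 118, 118, 119, 119, 110, 62, 43, 83, 98] -41.2 -0.6 169.8
310 [98, 97, 66, 35, 93, 142, 195, 217, 190, 124, 119, 119, 119, 119, 119, 109, 60, 33, 78, 97] -44.3 -0.6 169.1
-6.0 106.0 194.0; -15.0 107.0 195.0; -28.0 111.0 195.0; -8.0 100.0 188.0; -16.0 100.0 190.0; -28.0 102.0 192.0; -18.0 102.0 154.0; -28.0 102.0 157.0; -43.0 104.0 160.0; -32.0 103.0 107.0; -45.0 104.0 109.0; -63.0 105.0 113.0; -48.0 104.0 56.0; -64.0 105.0 56.0; -88.0 108.0 59.0;
```

Carrier top reads a level 169.4 mm (tongue centre ≈129.4, +1.4), force near zero, and the door panel is past square. Handing in.

```bash
python3 - <<'E'
from workcell import bot
print(bot.sign_off(), bot.read_state()["gripper_width"])
E
```

```text
the job is handed in; nothing more can be done
the job is handed in; nothing more can be done
```

I opened the door by its handle to roughly 1.65–1.7 rad. I then took the carrier from the rack and passed it tongue first through the slot. I handed in at about 21 s, with the carrier still held in the gripper; no verdict was given.

**Last checks:**

| Check | Reading |
|---|---|
| Tongue tip beyond the plate's outer face | about 50 mm, worked out from the TCP position because the tip is hidden inside |
| Tongue centre height | about 1.4 mm above the slot centre, with the carrier's top level along its length |
| Carrier in line with the slot | tool and carrier at 0.18 rad just before entry, matching the tester |
| Sideways offset | within about 0.5 mm |
| Force on the tool | about 1 N, so no sign of rubbing |
| Finger opening | 9.8 mm on the 10 mm frame |
| Door | just past square in the wrist depth image |
| Module, bin, driver, spool | look unmoved in the last top and scene pictures |

**What failed or disagreed:**
- **First grip missed:** the fingers closed on air just above the carrier without touching it. The real fingertips end about 35 mm short of the reported TCP, which the first scene picture also shows. I reopened, went lower and gripped it properly.
- **Handle held near its top:** for the same reason, the handle was held by only about 7 mm at its top, and that held through the swing.
- **Bad last angle reading:** my final automatic yaw fit (0.13 rad) was off because it took in the fingers. I set it aside and relied on the row-by-row depth check, which agreed with the earlier readings on sideways position and height but does not give a yaw.

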